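# Load a test cartridge into the reader and start it

### The job

Run the test with the orange cartridge: slide the reader's red shutter fully open, take the orange cartridge from the rack and push it down into the reader's slot until it is fully home, then press the green start button all the way in and let it spring back. Leave the other two cartridges in the rack and do not disturb the brown bottle.

Things in the scene. Friction and masses are not known exactly. Their poses are not given: they have to be found in the camera images.
- reader: Fixed white bench reader, 200 mm (its x) x 240 mm (its y), flat deck 80 mm above the work surface; origin at the centre of its underside, on the work surface. Its -x side is the user's side. A low tilted screen (up to 25 mm above the deck) fills the deck beyond its x = +48 mm. It may stand left or right of the robot's centre line, turned by up to 0.35 rad. On the deck, in its frame (mm): slot centre at x -15, y -50; button at x -60, y +85.
- slot (a point): Centre of the slot's mouth, at deck level (80 mm above the work surface); axes as the reader's. The slot is 14 mm along x and 52 mm along y (1 mm clearance each side of a cartridge), straight down, 35 mm deep to a flat floor, with a 3 mm chamfer round its mouth. A cartridge that is home stands 50 mm out of the deck. Covered by the shutter at the start.
- shutter (a joint): Slide of the red shutter along the reader's +y, in m: 0 closed, centred over the slot; 0.07 fully open at its stop. It starts at 0 to 0.025, takes about 2 N to slide and stays where left. The shutter plate is 28 mm (x) x 60 mm (y) and 4 mm thick on the deck.
- shutter_lug (a point): Top centre of the black lug on the middle of the shutter; 29 mm above the deck, moves with the shutter. The lug is 10 mm thick along the reader's y, 24 mm along x and stands 25 mm above the shutter plate: pinch it from above or push it sideways.
- start (a joint): Travel of the green start button, straight down, in m: 0 released, 0.006 fully in; spring return, fully in takes about 5 N.
- start_top (a point): Centre of the top of the green button's cap (28 mm diameter) on the reader's deck, 22 mm above the deck when released (grey housing 44 mm diameter, 12 mm high); it moves with the cap.
- rack: Fixed grey cartridge rack, 60 mm (its x) x 210 mm (its y) x 30 mm high, origin at the centre of its underside. Three slots in a row along its y, at y -66, 0 and +66 mm, each 15 x 53 mm and 22 mm deep, cartridges' widths along the row. On the other side of the robot's centre line from the reader, turned by up to 0.35 rad.
- cart_orange: The one to load, in any of the three rack slots. Test cartridge: upright flat box, 12 mm thick (its x), 50 mm wide (its y), 85 mm tall (z), about 40 g; white lower part with a small black window, orange upper 30 mm; it is the same either way round (half turn about z). Origin at the centre of its underside; the lowest 2 mm are narrower, 9 x 46 mm. It starts standing 22 mm deep in a loose slot of the rack, so 63 mm stand above the rack.
- cart_blue: To be left in the rack. Test cartridge: upright flat box, 12 mm thick (its x), 50 mm wide (its y), 85 mm tall (z), about 40 g; white lower part with a small black window, blue upper 30 mm; it is the same either way round (half turn about z). Origin at the centre of its underside; the lowest 2 mm are narrower, 9 x 46 mm. It starts standing 22 mm deep in a loose slot of the rack, so 63 mm stand above the rack.
- cart_grey: To be left in the rack. Test cartridge: upright flat box, 12 mm thick (its x), 50 mm wide (its y), 85 mm tall (z), about 40 g; white lower part with a small black window, black upper 30 mm; it is the same either way round (half turn about z). Origin at the centre of its underside; the lowest 2 mm are narrower, 9 x 46 mm. It starts standing 22 mm deep in a loose slot of the rack, so 63 mm stand above the rack.
- reagent: Loose brown reagent bottle with a red cap, 60 mm diameter, 120 mm tall, origin at the centre of its underside; stands between the reader and the rack, to be left alone. A fixed green tube rack (60 x 130 mm, 85 mm high, red and blue caps) stands beyond the work, over 0.78 m from the robot.
Mind the look-alikes: they are no part of the job. What is shaped like the cart_orange but purple is not meant.

How it is judged:
By the outcome, as a careful person would: the job done as asked, in the order asked, and still so for the second after the job is handed in, with the robot touching nothing.
It also fails if it takes over 69 s, if anything falls off the work surface, if the arm or the gripper's body presses on something with over 40 N, if the wrist force passes 120 N, or if a joint passes its speed limit or range.

### The arm

A 6-joint arm with a two-finger parallel gripper is mounted at the origin on the work surface. World frame = base frame: x ahead of the robot, y to its left, z up, the work surface at z = 0. Lengths are in mm, angles in degrees, forces in N, time in s.
With the tool pointing down it reaches from about 350 to 850 mm from the base axis. Payload 8.1 kg.
Tool frame: the origin (TCP) lies at the very end of the fingers, on their centre line; the grasp point (between the pads) lies grip_depth behind it (grip_depth is the distance from the TCP to the grasp point, in mm); z points along the fingers, y is the direction in which the jaws open and shut (so a half turn about z gives the same grasp; the last joint's range is limited). The gripper opens to 85 mm and grips with 20 to 120 N. Pads are 22 mm wide; open, the fingers measure 114 mm over their backs; the gripper's body (76 mm by 85 mm) begins 54 mm behind the grasp point. The pads swing forward as they close: fully open they stand 13 mm farther back than shut.
Start: joints at [58.877, 7.471, 85.268, -0, 87.261, -4.893], TCP at [265.166, 538.231, 231.292] pointing down, gripper open.
Joint ranges: [-169.43, 169.43], [-51.17, 129.36], [1.28, 143.12], [-76.62, 256.62], [0, 156.53], [-152.29, 152.29]. Speed limits (degrees/s): [136.94, 136.94, 159.86, 180, 180, 180].

### API

Orientations are given as [roll, pitch, yaw] about the fixed x, y, z axes, in that order (R = Rz(yaw) Ry(pitch) Rx(roll)).
In Python, from bench import * gives the robot as it stands.
- The arm moves only by the tool step_arm, never from a script. Its argument "plan" is a list of rows, each an object of numbers: "grip": the finger opening in cm, from 0 to 8.54; "tx", "ty", "tz": the shift along the tool's x, y, z in cm; "ax", "ay", "az": the turn, a rotation vector about the tool's x, y, z in degrees. In form: [{"grip": .., "tx": .., "ty": .., "tz": .., "ax": .., "ay": .., "az": ..}, ...]. A call has 1 to 8 rows; each row shifts and turns the commanded pose from where the row before left it, along the tool's axes as they then stand; what a row does not reach is not made up. A row lasts 1/12 s, in which the tool goes at most 41.7 mm and 7.16 degrees, less where a joint would pass 70% of its speed; a pose out of reach is approached as far as the arm can. A call with a gripper value outside its range is refused whole. The fingers move at their own pace and stop on an object; "newtons" is the grip in N (left out, the last holds). Time passes only in rows, so rows that do not move let the fingers close. It gives the time, the measured TCP pose, the force and the opening at its end, in the units of the state.
- sense(): the state, without advancing time (a new reading comes with each control period).
- snapshot(name): name is "side" or "top"; returns the picture (384x512x3 uint8, red, green, blue); there is no depth.
- camera_model(name): a dict with "intrinsics" (3x3 intrinsics, pixels), "dist_coeffs" ([k1, k2, p1, p2, k3] as OpenCV has them; the pictures are not rectified), "pose" (4x4, takes a point from camera to world coordinates). Camera axes: x right, y down, z forward; pixel columns grow to the right and rows downward; lengths in mm; the calibration is good to about 2 mm. A picture is of the moment at which its call begins. camera_model takes no time and is no camera call.
- hand_in(): hands the job in, once; it reports no verdict.
The state is a dict: "time": time; "joint_pos": joint angles; "qd": joint speeds; "joint_efforts": joint torques, N m; "tool_pos": TCP position; "tcp_rot": TCP orientation; "ft_force": force on the tool from outside, world axes, zero at the start; "wrist_torque": the same for the moment, N m; "finger_gap": finger opening in mm.
Only numpy, scipy, OpenCV 4.12 (cv2) and the standard library are available. Lean on these libraries where they do the work, as an engineer would, in place of code of your own. Each camera call takes 0.05 s, during which the arm holds its last target.

## Working session

There is one attempt and no reset: what is moved stays moved. The work goes in short steps, Python scripts to look and compute and a tool call to move; the robot and the scene stay as the last step left them, time stands still between calls to the robot, and variables do not carry over. Pictures are saved under pics/ and viewed, and the job is handed in when it is done.

Besides the shell and the picture viewer there is one more tool, called by a JSON object that holds its "api" and its "payload", one argument or row to a line. step_arm: Moves the arm, as the interface text tells. Its arguments: {"type":"object","properties":{"plan":{"type":"array","items":{"type":"object","properties":{"grip":{"type":"number"},"tx":{"type":"number"},"ty":{"type":"number"},"tz":{"type":"number"},"ax":{"type":"number"},"ay":{"type":"number"},"az":{"type":"number"}}}},"newtons":{"type":"number"}},"required":["plan"]}

```bash
ls; mkdir -p pics; python3 - <<'E'
from bench import *
import cv2,numpy as np
for n in("side","top"):
    im=snapshot(n); cv2.imwrite(f"pics/{n}0.png",im[:,:,::-1]); cv2.imwrite(f"pics/{n}0_big.png",cv2.resize(im[:,:,::-1],(800,600),interpolation=cv2.INTER_CUBIC))
    m=camera_model(n); print(n,m)
print(sense())
E
```

```text
pics
side {'intrinsics': array([[394.42093536,   0.        , 254.72075365],
       [  0.        , 394.42093536, 189.96630461],
       [  0.        ,   0.        ,   1.        ]]), 'dist_coeffs': array([-0.05421545,  0.        ,  0.        ,  0.        ,  0.        ]), 'pose': array([[ 8.57729152e-01, -3.99243907e-01,  3.23890420e-01,
         3.17312154e+02],
       [-5.13806361e-01, -6.44359989e-01,  5.66394939e-01,
        -4.58460739e+02],
       [-1.74277015e-02, -6.52230409e-01, -7.57820407e-01,
         7.16140146e+02],
       [ 0.00000000e+00,  0.00000000e+00,  0.00000000e+00,
         1.00000000e+00]])}
top {'intrinsics': array([[429.61965598,   0.        , 257.24183524],
       [  0.        , 429.61965598, 189.86303705],
       [  0.        ,   0.        ,   1.        ]]), 'dist_coeffs': array([-0.13111348,  0.        ,  0.        ,  0.        ,  0.        ]), 'pose': array([[ 2.87136798e-03, -9.97185973e-01,  7.49125507e-02,
         5.15990795e+02],
       [-9.99853451e-01, -1.59858604e-03,  1.70446687e-02,
         9.64072464e+00],
       [-1.68769503e-02, -7.49505138e-02, -9.97044427e-01,
         1.08661365e+03],
       [ 0.00000000e+00,  0.00000000e+00,  0.00000000e+00,
         1.00000000e+00]])}
{'time': 0.1, 'joint_pos': array([ 5.88778303e+01,  7.51183852e+00,  8.53245955e+01, -1.08013525e-03,
        8.72604992e+01, -4.89116569e+00]), 'qd': array([ 0.00185107, -0.14263248, -0.10285817, -0.08415374,  0.04264198,
       -0.03293737]), 'joint_efforts': array([ 1.59653100e-03, -5.70945024e+01, -5.01949418e+01, -1.90153255e-04,
        7.96762586e-03, -2.05119693e-05]), 'tool_pos': array([264.90333386, 537.79687935, 230.32338593]), 'tcp_rot': array([-1.79903328e+02, -7.18995639e-03,  1.53769042e+02]), 'ft_force': array([-0.04316152, -0.24840096,  0.57967416]), 'wrist_torque': array([-0.00583227,  0.04009711, -0.00829533]), 'finger_gap': 85.00502509609947}
```

View pics/side0_big.png

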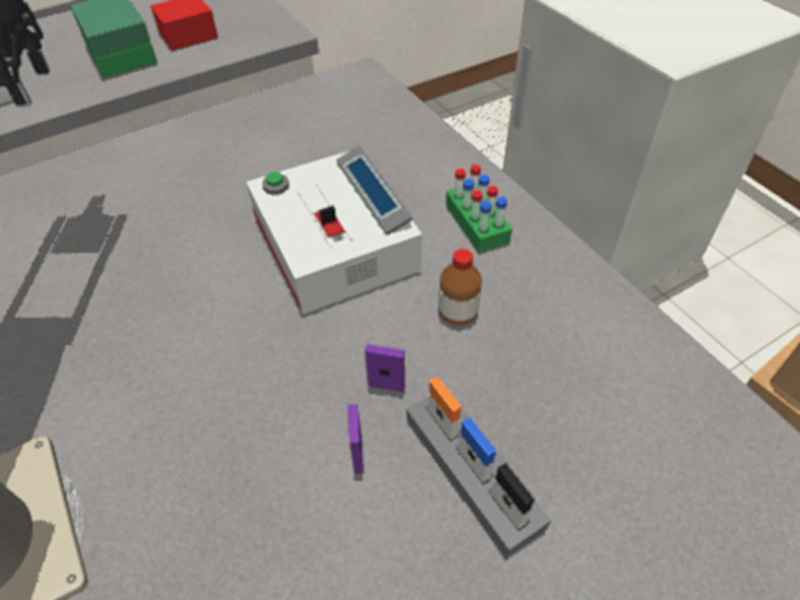

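View pics/top0_big.png

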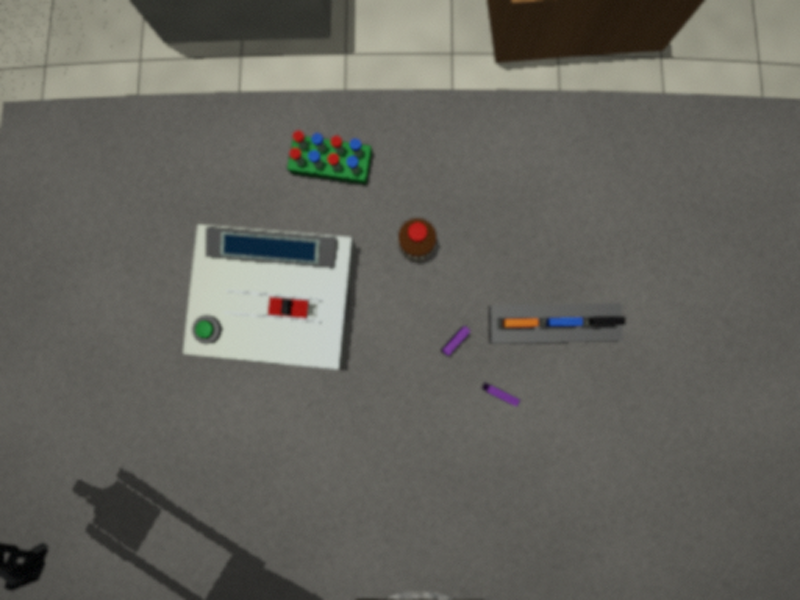

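The pictures are scaled by 1.5625. The reader is on the left (top view, about 185-350 × 225-370) and the rack is on the right with orange at its left end (521,323). Two purple decoys stand near the rack. The bottle is at (418,238). Next I'll enlarge the parts that matter.

```bash
python3 - <<'E'
import cv2
def crop(n,x0,y0,w,h,s,o):
    im=cv2.imread(f"pics/{n}0.png")[y0:y0+h,x0:x0+w]
    im=cv2.resize(im,None,fx=s,fy=s,interpolation=cv2.INTER_CUBIC)
    for i in range(0,w,10):
        cv2.line(im,(i*s,0),(i*s,6 if i%50 else 14),(0,255,255),1); 
        if i%20==0: cv2.putText(im,str(x0+i),(i*s,24),0,.4,(0,255,255),1)
    for i in range(0,h,10):
        cv2.line(im,(0,i*s),(6,i*s),(0,255,255),1)
        if i%20==0: cv2.putText(im,str(y0+i),(8,i*s+4),0,.4,(0,255,255),1)
    cv2.imwrite(f"pics/{o}.png",im)
crop("top",110,135,130,110,5,"c_top_reader")
crop("top",270,180,140,90,5,"c_top_rack")
crop("side",150,85,130,120,5,"c_side_reader")
crop("side",215,210,150,150,4,"c_side_rack")
E
```

```text
(no output)
```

View pics/c_top_reader.png

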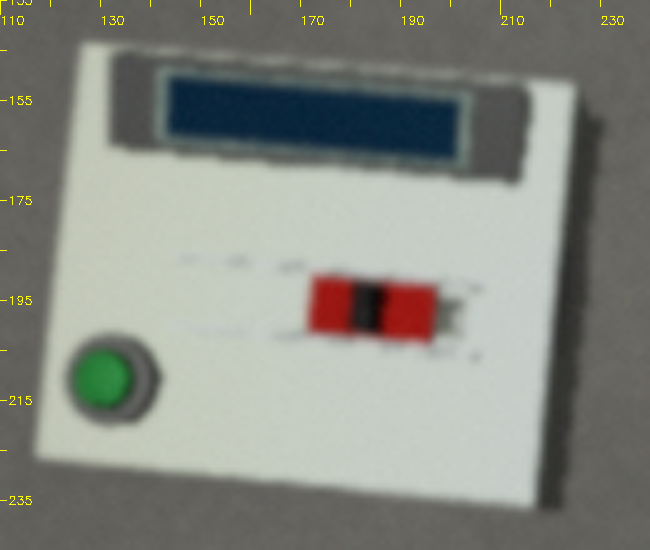

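View pics/c_top_rack.png

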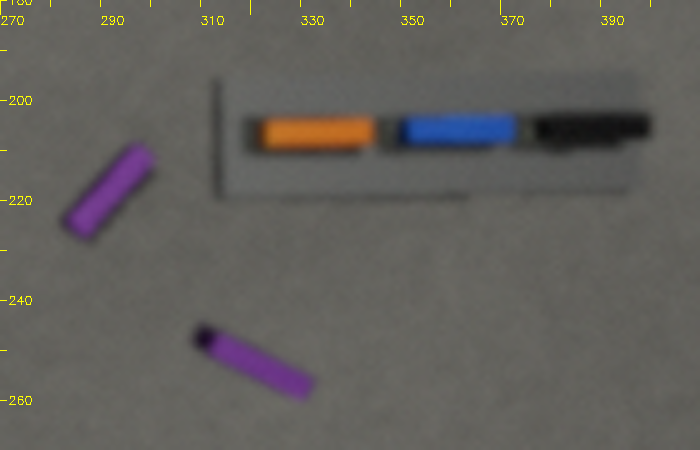

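View pics/c_side_reader.png

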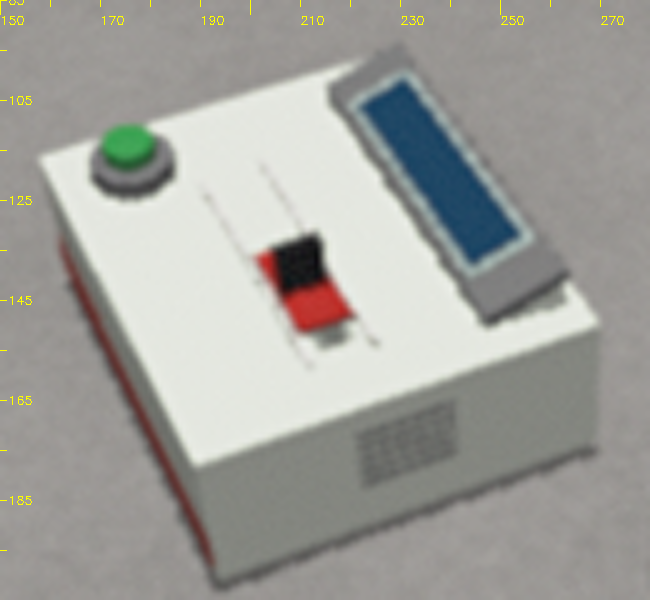

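View pics/c_side_rack.png

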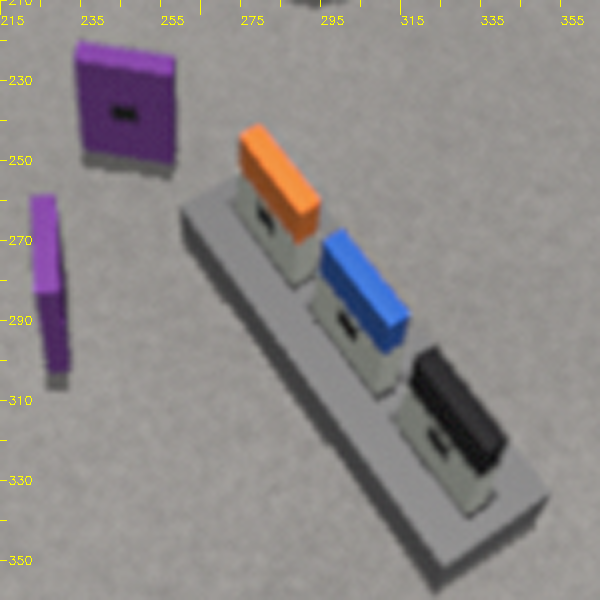

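```bash
python3 - <<'E'
import cv2
def crop(n,x0,y0,w,h,s,o):
    im=cv2.imread(f"pics/{n}0.png")[y0:y0+h,x0:x0+w]
    im=cv2.resize(im,None,fx=s,fy=s,interpolation=cv2.INTER_LANCZOS4)
    cv2.imwrite(f"pics/{o}.png",im)
crop("top",310,195,50,25,16,"z_top_or")
crop("side",265,235,40,45,13,"z_side_or")
E
```

```text
(no output)
```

View pics/z_top_or.png

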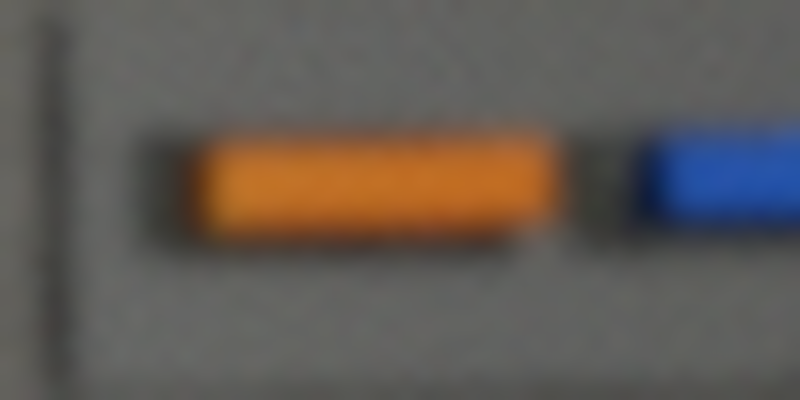

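View pics/z_side_or.png

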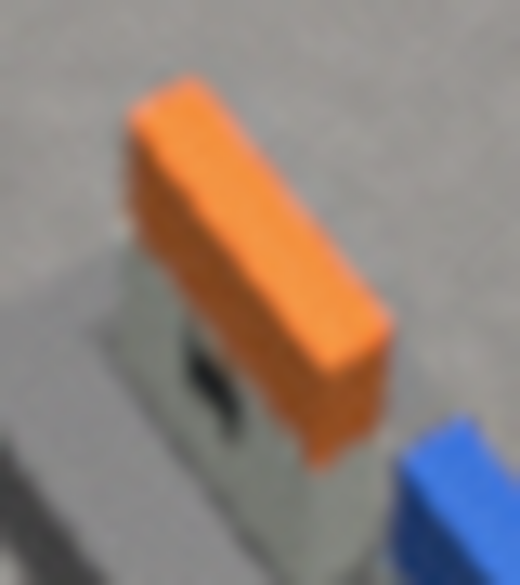

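```bash
cat > h.py <<'E'
from bench import *
import cv2,numpy as np
from scipy.optimize import least_squares
CM={n:camera_model(n) for n in("side","top")}
def proj(n,P):
    m=CM[n];T=np.linalg.inv(m["pose"]);P=np.atleast_2d(np.array(P,float))
    return cv2.projectPoints(P,cv2.Rodrigues(T[:3,:3])[0],T[:3,3],m["intrinsics"],m["dist_coeffs"])[0].reshape(-1,2)
def c2p(c,off,s): return (np.array(c,float)+.5)/s-.5+np.array(off)
def body(p,L):
    c,s=np.cos(p[2]),np.sin(p[2]); L=np.atleast_2d(np.array(L,float))
    return np.c_[p[0]+c*L[:,0]-s*L[:,1],p[1]+s*L[:,0]+c*L[:,1],L[:,2]]
def ray(n,px,z):
    m=CM[n];u=cv2.undistortPoints(np.array(px,float).reshape(1,1,2),m["intrinsics"],m["dist_coeffs"])[0,0]
    d=m["pose"][:3,:3]@np.array([u[0],u[1],1]);o=m["pose"][:3,3]
    return o+d*(z-o[2])/d[2]
def fit(obs,p0):
    def r(p): return np.concatenate([(proj(n,body(p,[L]))[0]-px) for n,px,L in obs])
    s=least_squares(r,p0,loss="soft_l1"); return s.x,r(s.x).reshape(-1,2)
E
python3 - <<'E'
from h import *
T=lambda c:c2p(c,(110,135),5); S=lambda c:c2p(c,(150,85),5)
R=[("top",T((82,42)),(100,120,80)),("top",T((577,82)),(100,-120,80)),("top",T((37,458)),(-100,120,80)),("top",T((537,507)),(-100,-120,80)),("top",T((101,378)),(-60,85,102)),
("side",S((40,158)),(-100,120,80)),("side",S((195,466)),(-100,-120,80)),("side",S((598,322)),(100,-120,80)),("side",S((128,138)),(-60,85,102)),("side",S((218,587)),(-100,-120,0)),("side",S((597,452)),(100,-120,0))]
T=lambda c:c2p(c,(310,195),16); S=lambda c:c2p(c,(265,235),13)
O=[("top",T((208,137)),(6,25,93)),("top",T((560,137)),(6,-25,93)),("top",T((208,222)),(-6,25,93)),("top",T((560,222)),(-6,-25,93)),
("side",S((133,118)),(-6,25,93)),("side",S((193,78)),(6,25,93)),("side",S((393,322)),(6,-25,93)),("side",S((328,370)),(-6,-25,93))]
for nm,ob,p0 in(("reader",R,[560,230,0]),("orange",O,[500,-120,0])):
    for sub in("top","side",None):
        o=[a for a in ob if sub is None or a[0]==sub]
        p,r=fit(o,p0);print(nm,sub,p[:2].round(1),np.degrees(p[2]).round(2),np.abs(r).max(0).round(2),np.sqrt((r**2).mean()).round(2))
        if sub is None:print(r.round(1).tolist())
        if nm=="reader" and sub is None: 
            print("slot",body(p,[(-15,-50,80)]).round(1),"btn",body(p,[(-60,85,102)]).round(1)); pr=p
c,s=np.cos(pr[2]),np.sin(pr[2])
for px in (c2p((372,308),(110,135),5),):
    w=ray("top",px,84);d=w[:2]-pr[:2];print("shutter plate reader frame",(c*d[0]+s*d[1]).round(1),(-s*d[0]+c*d[1]).round(1))
for n,px in (("top",c2p((83,0),(0,0),1)),):pass
for nm,px,z in(("bottle cap",(418/1.5625,231/1.5625),120),("p1",(456/1.5625,341/1.5625),85),("p2",(503/1.5625,394/1.5625),85)):print(nm,ray("top",px,z).round(0))
E
```

```text
reader top [594.1 232.6] -4.94 [0.4  0.41] 0.3
reader side [593.5 233.4] -5.43 [0.38 1.6 ] 0.64
reader None [593.6 233. ] -5.21 [0.78 1.67] 0.56
[[0.4, 0.2], [-0.3, 0.7], [-0.2, -0.3], [-0.8, 0.0], [0.1, 0.2], [-0.0, 0.4], [-0.0, 0.5], [0.5, 0.9], [0.0, 0.6], [0.3, -0.8], [0.3, -1.7]]
slot [[574.1 184.6  80. ]] btn [[541.5 323.1 102. ]]
orange top [ 554.  -150.2] -0.01 [0.29 0.08] 0.2
orange side [ 553.6 -149.5] 1.38 [0.58 0.51] 0.34
orange None [ 553.8 -149.8] 0.72 [0.52 0.71] 0.33
[[0.0, 0.3], [-0.5, 0.0], [0.1, 0.2], [-0.4, -0.1], [-0.3, -0.3], [0.4, -0.1], [0.5, 0.7], [0.0, 0.1]]
shutter plate reader frame -14.4 -35.3
bottle cap [685.   3. 120.]
p1 [525. -54.  85.]
p2 [ 447. -124.   85.]
```

Both views agree to within about 1 mm. The shutter is about 15 mm open already, the orange cartridge is in the left-end rack slot, and the slot is near (574,185). First I'll move over the lug.

```bash
cat >> h.py <<'E'
from scipy.spatial.transform import Rotation as Ro
def go(pos,yaw):
    s=sense();R=Ro.from_euler("xyz",s["tcp_rot"],degrees=True)
    G=Ro.from_euler("xyz",[180,0,yaw],degrees=True)
    print("t",round(s["time"],2),"tcp",s["tool_pos"].round(1),"rot",s["tcp_rot"].round(2),"F",s["ft_force"].round(1),"gap",round(s["finger_gap"],1))
    d=np.array(pos)-s["tool_pos"]
    print("turn first:",(R.inv()*G).as_rotvec(degrees=True).round(2),"then shift cm",(G.inv().apply(d)/10).round(3), "| shift in present axes",(R.inv().apply(d)/10).round(3))
PR=np.array([593.6,233.0,np.radians(-5.21)])
E
python3 -c "
import bench;print([x for x in dir(bench) if x[0]!='_'])
from h import *
print(body(PR,[(-15,-35.3,109)]))
go([575.5,199.2,170],174.8)"
```

```text
['PlanningError', 'camera_model', 'grip_depth', 'hand_in', 'sense', 'snapshot']
[[575.45650584 199.20793555 109.        ]]
t 0.1 tcp [264.9 537.8 230.3] rot [-1.7990e+02 -1.0000e-02  1.5377e+02] F [-0.  -0.2  0.6] gap 85.0
turn first: [-9.000e-02 -2.000e-02 -2.103e+01] then shift cm [-34.001 -30.905   6.032] | shift in present axes [-42.828 -16.635   6.055]
```

{"api": "step_arm", "payload": {
  "plan": [
    {"az":-7},
    {"az":-7},
    {"az":-7},
    {"tx":-2.4,"ty":-2.2},
    {"tx":-2.4,"ty":-2.2},
    {"tx":-2.4,"ty":-2.2},
    {"tx":-2.4,"ty":-2.2},
    {"tx":-2.4,"ty":-2.2}
  ]
}}

```text
invalid input
```

{"api": "step_arm", "payload": {
  "plan": [
    {"tx":-2.4,"ty":-2.2},
    {"tx":-2.4,"ty":-2.2},
    {"tx":-2.4,"ty":-2.2},
    {"tx":-2.4,"ty":-2.2},
    {"tx":-2.4,"ty":-2.2},
    {"tx":-2.4,"ty":-2.2},
    {"tx":-2.4,"ty":-2.2,"grip":5},
    {}
  ]
}}

```text
invalid input
```

```bash
python3 -c "
from h import *
go([575.5,199.2,170],174.8)"
```

```text
t 0.1 tcp [264.9 537.8 230.3] rot [-1.7990e+02 -1.0000e-02  1.5377e+02] F [-0.  -0.2  0.6] gap 85.0
turn first: [-9.000e-02 -2.000e-02 -2.103e+01] then shift cm [-34.001 -30.905   6.032] | shift in present axes [-42.828 -16.635   6.055]
```

{"api": "step_arm", "payload": {
  "plan": [
    {"grip":8.5,"tx":0,"ty":0,"tz":0,"ax":0,"ay":0,"az":-7},
    {"grip":8.5,"tx":0,"ty":0,"tz":0,"ax":0,"ay":0,"az":-7},
    {"grip":8.5,"tx":0,"ty":0,"tz":0,"ax":0,"ay":0,"az":-7},
    {"grip":8.5,"tx":-2.4,"ty":-2.2,"tz":0,"ax":0,"ay":0,"az":0},
    {"grip":8.5,"tx":-2.4,"ty":-2.2,"tz":0,"ax":0,"ay":0,"az":0},
    {"grip":8.5,"tx":-2.4,"ty":-2.2,"tz":0,"ax":0,"ay":0,"az":0},
    {"grip":8.5,"tx":-2.4,"ty":-2.2,"tz":0,"ax":0,"ay":0,"az":0},
    {"grip":8.5,"tx":-2.4,"ty":-2.2,"tz":0,"ax":0,"ay":0,"az":0}
  ]
}}

```text
time: 0.77
tool_pos: [375.1, 416.4, 230.8]
tcp_rot: [-180.0, -0.0, 174.8]
ft_force: [1.4, 0.8, 0.3]
finger_gap: 85.2
```

```bash
python3 -c "
from h import *
try: print(grip_depth, grip_depth())
except Exception as e: print(e)
go([575.5,199.2,170],174.8)"
```

```text
'float' object is not callable
t 0.77 tcp [375.1 416.4 230.8] rot [-1.7996e+02 -3.0000e-02  1.7480e+02] F [1.4 0.8 0.3] gap 85.2
turn first: [-0.04 -0.03  0.  ] then shift cm [-21.924 -19.815   6.079] | shift in present axes [-21.927 -19.811   6.08 ]
```

{"api": "step_arm", "payload": {
  "plan": [
    {"grip":4,"tx":-2.75,"ty":-2.48,"tz":0.5,"ax":0,"ay":0,"az":0},
    {"grip":4,"tx":-2.75,"ty":-2.48,"tz":0.5,"ax":0,"ay":0,"az":0},
    {"grip":4,"tx":-2.75,"ty":-2.48,"tz":0.5,"ax":0,"ay":0,"az":0},
    {"grip":4,"tx":-2.75,"ty":-2.48,"tz":0.5,"ax":0,"ay":0,"az":0},
    {"grip":4,"tx":-2.75,"ty":-2.48,"tz":0.5,"ax":0,"ay":0,"az":0},
    {"grip":4,"tx":-2.75,"ty":-2.48,"tz":0.5,"ax":0,"ay":0,"az":0},
    {"grip":4,"tx":-2.75,"ty":-2.48,"tz":0.5,"ax":0,"ay":0,"az":0},
    {"grip":4,"tx":-2.75,"ty":-2.48,"tz":0.5,"ax":0,"ay":0,"az":0}
  ]
}}

```text
time: 1.43
tool_pos: [576.3, 198.4, 190.5]
tcp_rot: [-180.0, -0.0, 174.8]
ft_force: [1.1, 1.1, 0.1]
finger_gap: 40.3
```

{"api": "step_arm", "payload": {
  "plan": [
    {"grip":4,"tx":0,"ty":0,"tz":1,"ax":0,"ay":0,"az":0},
    {"grip":4,"tx":0,"ty":0,"tz":1,"ax":0,"ay":0,"az":0},
    {"grip":4,"tx":0,"ty":0,"tz":0,"ax":0,"ay":0,"az":0}
  ]
}}

```text
time: 1.68
tool_pos: [573.8, 199.7, 167.8]
tcp_rot: [-179.9, -0.3, 174.7]
ft_force: [-1.2, 0.8, -1.3]
finger_gap: 40.2
```

```bash
python3 - <<'E'
from h import *
print(grip_depth)
go([575.5,199.2,92],174.8)
for n,b in(("side",(150,40,160,150)),("top",(110,120,160,130))):
    im=snapshot(n)[:,:,::-1]; x,y,w,h=b
    cv2.imwrite(f"pics/lug_{n}.png",cv2.resize(im[y:y+h,x:x+w],None,fx=4,fy=4,interpolation=cv2.INTER_CUBIC))
E
```

```text
18.700000000000003
t 1.68 tcp [573.8 199.7 167.8] rot [-179.92   -0.29  174.72] F [-1.2  0.8 -1.3] gap 40.2
turn first: [-0.08 -0.29 -0.08] then shift cm [-0.178 -0.036  7.582] | shift in present axes [-0.216 -0.025  7.581]
```

View pics/lug_side.png

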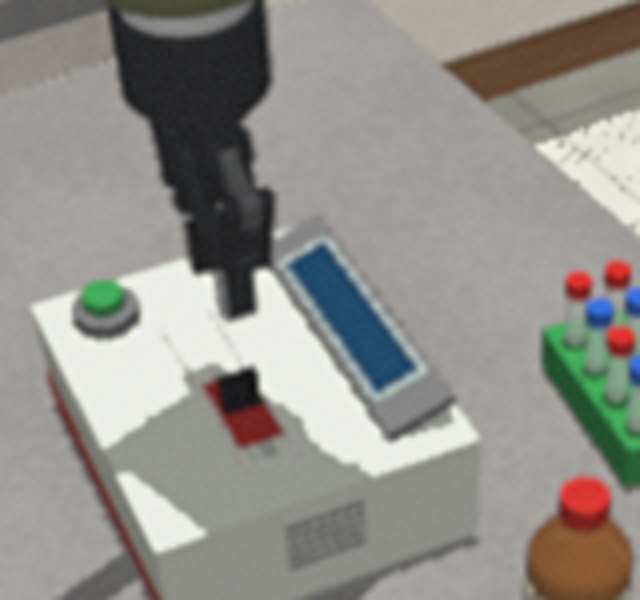

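View pics/lug_top.png

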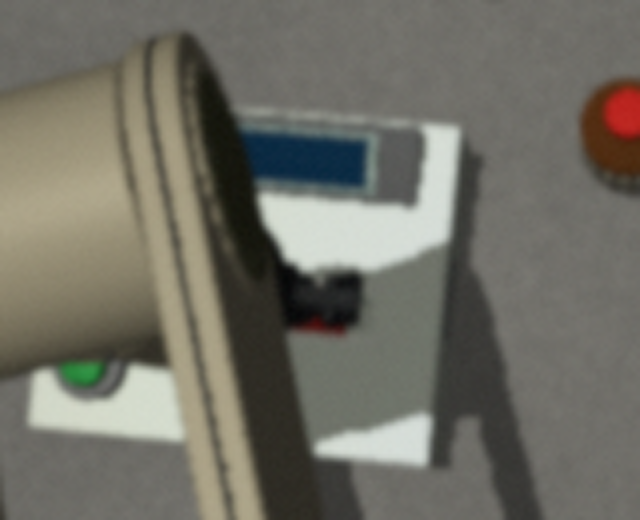

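The fingers are centred over the lug in both views, straddling it along the reader's y. I'll descend, pinch and slide.

{"api": "step_arm", "payload": {
  "plan": [
    {"grip":4,"tx":0,"ty":0,"tz":1.5,"ax":0,"ay":0,"az":0},
    {"grip":4,"tx":0,"ty":0,"tz":1.5,"ax":0,"ay":0,"az":0},
    {"grip":4,"tx":0,"ty":0,"tz":1.5,"ax":0,"ay":0,"az":0},
    {"grip":4,"tx":0,"ty":0,"tz":1.5,"ax":0,"ay":0,"az":0},
    {"grip":4,"tx":0,"ty":0,"tz":1.2,"ax":0,"ay":0,"az":0},
    {"grip":4,"tx":0,"ty":0,"tz":0.6,"ax":0,"ay":0,"az":0},
    {"grip":4,"tx":0,"ty":0,"tz":0,"ax":0,"ay":0,"az":0},
    {"grip":4,"tx":0,"ty":0,"tz":0,"ax":0,"ay":0,"az":0}
  ]
}}

```text
time: 2.45
tool_pos: [575.5, 200.6, 93.7]
tcp_rot: [180.0, 0.0, 174.8]
ft_force: [0.6, 0.1, 1.0]
finger_gap: 40.1
```

{"api": "step_arm", "payload": {
  "newtons": 30,
  "plan": [
    {"grip":0.5,"tx":0,"ty":0,"tz":0,"ax":0,"ay":0,"az":0},
    {"grip":0.5,"tx":0,"ty":0,"tz":0,"ax":0,"ay":0,"az":0},
    {"grip":0.5,"tx":0,"ty":0,"tz":0,"ax":0,"ay":0,"az":0},
    {"grip":0.5,"tx":0,"ty":0,"tz":0,"ax":0,"ay":0,"az":0},
    {"grip":0.5,"tx":0,"ty":0,"tz":0,"ax":0,"ay":0,"az":0},
    {"grip":0.5,"tx":0,"ty":0,"tz":0,"ax":0,"ay":0,"az":0}
  ]
}}

```text
time: 2.95
tool_pos: [576.4, 200.3, 94.6]
tcp_rot: [180.0, 0.1, 174.8]
ft_force: [-0.9, 0.3, 6.0]
finger_gap: 9.0
```

```bash
python3 - <<'E'
from h import *
print(body(PR,[(-15,20,109)]))
go(body(PR,[(-15,20,89)])[0],174.8)
E
```

```text
[[580.47809939 254.2794672  109.        ]]
t 2.95 tcp [576.4 200.3  94.6] rot [1.7996e+02 1.1000e-01 1.7477e+02] F [-0.9  0.3  6. ] gap 9.0
turn first: [ 0.04  0.11 -0.03] then shift cm [0.087 5.408 0.563] | shift in present axes [0.091 5.408 0.567]
```

{"api": "step_arm", "payload": {
  "plan": [
    {"grip":0.5,"tx":0,"ty":0.7,"tz":0,"ax":0,"ay":0,"az":0},
    {"grip":0.5,"tx":0,"ty":0.7,"tz":0,"ax":0,"ay":0,"az":0},
    {"grip":0.5,"tx":0,"ty":0.7,"tz":0,"ax":0,"ay":0,"az":0},
    {"grip":0.5,"tx":0,"ty":0.7,"tz":0,"ax":0,"ay":0,"az":0},
    {"grip":0.5,"tx":0,"ty":0.7,"tz":0,"ax":0,"ay":0,"az":0},
    {"grip":0.5,"tx":0,"ty":0.7,"tz":0,"ax":0,"ay":0,"az":0},
    {"grip":0.5,"tx":0,"ty":0.7,"tz":0,"ax":0,"ay":0,"az":0},
    {"grip":0.5,"tx":0,"ty":0.4,"tz":0,"ax":0,"ay":0,"az":0}
  ]
}}

```text
time: 3.62
tool_pos: [581.2, 253.5, 94.6]
tcp_rot: [180.0, 0.1, 174.8]
ft_force: [-1.6, -1.3, 6.8]
finger_gap: 9.0
```

{"api": "step_arm", "payload": {
  "plan": [
    {"grip":0.5,"tx":0,"ty":0.2,"tz":0,"ax":0,"ay":0,"az":0},
    {"grip":0.5,"tx":0,"ty":0.2,"tz":0,"ax":0,"ay":0,"az":0},
    {"grip":0.5,"tx":0,"ty":0,"tz":0,"ax":0,"ay":0,"az":0},
    {"grip":0.5,"tx":0,"ty":0,"tz":0,"ax":0,"ay":0,"az":0}
  ]
}}

```text
time: 3.95
tool_pos: [581.4, 255.2, 94.6]
tcp_rot: [-179.9, 0.1, 174.7]
ft_force: [-3.6, -8.9, 8.7]
finger_gap: 8.7
```

```bash
python3 - <<'E'
from h import *
go(body(PR,[(-15,20,89)])[0],174.8)
E
```

```text
t 3.95 tcp [581.4 255.2  94.6] rot [-1.7986e+02  5.0000e-02  1.7474e+02] F [-3.6 -8.9  8.7] gap 8.7
turn first: [-0.14  0.05 -0.06] then shift cm [ 0.085 -0.097  0.558] | shift in present axes [ 0.086 -0.096  0.558]
```

The shutter is against its stop: −8.9 N along y against about 2 N of friction, and y matches the prediction. I'll release, lift and go to the rack.

{"api": "step_arm", "payload": {
  "plan": [
    {"grip":0.5,"tx":0,"ty":-0.1,"tz":0,"ax":0,"ay":0,"az":0},
    {"grip":4,"tx":0,"ty":0,"tz":0,"ax":0,"ay":0,"az":0},
    {"grip":4,"tx":0,"ty":0,"tz":0,"ax":0,"ay":0,"az":0},
    {"grip":4,"tx":0,"ty":0,"tz":0,"ax":0,"ay":0,"az":0},
    {"grip":4,"tx":0,"ty":0,"tz":0,"ax":0,"ay":0,"az":0},
    {"grip":4,"tx":0,"ty":0,"tz":-3.5,"ax":0,"ay":0,"az":0},
    {"grip":4,"tx":0,"ty":0,"tz":-3.5,"ax":0,"ay":0,"az":0},
    {"grip":4,"tx":0,"ty":0,"tz":-3.5,"ax":0,"ay":0,"az":0}
  ]
}}

```text
time: 4.62
tool_pos: [579.8, 255.7, 198.3]
tcp_rot: [-179.9, -0.1, 174.8]
ft_force: [1.1, 0.1, -0.0]
finger_gap: 39.7
```

{"api": "step_arm", "payload": {
  "plan": [
    {"grip":5,"tx":0,"ty":-1,"tz":0,"ax":0,"ay":0,"az":7},
    {"grip":5,"tx":0,"ty":-1,"tz":0,"ax":0,"ay":0,"az":7},
    {"grip":5,"tx":0,"ty":-1,"tz":0,"ax":0,"ay":0,"az":7},
    {"grip":5,"tx":0,"ty":-1,"tz":0,"ax":0,"ay":0,"az":7},
    {"grip":5,"tx":0,"ty":0,"tz":0,"ax":0,"ay":0,"az":7},
    {"grip":5,"tx":0,"ty":0,"tz":0,"ax":0,"ay":0,"az":7},
    {"grip":5,"tx":0,"ty":0,"tz":0,"ax":0,"ay":0,"az":7},
    {"grip":5,"tx":0,"ty":0,"tz":0,"ax":0,"ay":0,"az":7}
  ]
}}

```text
time: 5.28
tool_pos: [569.9, 217.8, 198.1]
tcp_rot: [-180.0, -0.0, 118.4]
ft_force: [0.2, -0.0, 1.0]
finger_gap: 49.9
```

{"api": "step_arm", "payload": {
  "plan": [
    {"grip":5,"tx":0,"ty":0,"tz":0,"ax":0,"ay":0,"az":7},
    {"grip":5,"tx":0,"ty":0,"tz":0,"ax":0,"ay":0,"az":7},
    {"grip":5,"tx":0,"ty":0,"tz":0,"ax":0,"ay":0,"az":7},
    {"grip":5,"tx":0,"ty":0,"tz":0,"ax":0,"ay":0,"az":7},
    {"grip":5,"tx":0,"ty":0,"tz":0,"ax":0,"ay":0,"az":0}
  ]
}}

```text
time: 5.7
tool_pos: [569.9, 217.8, 198.1]
tcp_rot: [-180.0, 0.0, 90.4]
ft_force: [0.4, -0.5, 0.1]
finger_gap: 50.2
```

```bash
python3 - <<'E'
from h import *
go([553.8,-149.8,200],90.7)
E
```

```text
t 5.7 tcp [569.9 217.8 198.1] rot [-179.98    0.     90.44] F [ 0.4 -0.5  0.1] gap 50.2
turn first: [-0.02  0.   -0.26] then shift cm [-36.743  -2.055  -0.195] | shift in present axes [-36.752  -1.887  -0.192]
```

{"api": "step_arm", "payload": {
  "plan": [
    {"grip":5,"tx":-2.5,"ty":-0.19,"tz":0,"ax":0,"ay":0,"az":0},
    {"grip":5,"tx":-3,"ty":-0.19,"tz":0,"ax":0,"ay":0,"az":0},
    {"grip":5,"tx":-3,"ty":-0.19,"tz":0,"ax":0,"ay":0,"az":0},
    {"grip":5,"tx":-3,"ty":-0.19,"tz":0,"ax":0,"ay":0,"az":0},
    {"grip":5,"tx":-3,"ty":-0.19,"tz":0,"ax":0,"ay":0,"az":0},
    {"grip":5,"tx":-3,"ty":-0.19,"tz":0,"ax":0,"ay":0,"az":0},
    {"grip":5,"tx":-3,"ty":-0.19,"tz":0,"ax":0,"ay":0,"az":0},
    {"grip":5,"tx":-3,"ty":-0.19,"tz":0,"ax":0,"ay":0,"az":0}
  ]
}}

```text
time: 6.37
tool_pos: [557.7, -18.8, 198.3]
tcp_rot: [180.0, 0.0, 91.1]
ft_force: [-0.4, -0.2, -0.2]
finger_gap: 50.2
```

{"api": "step_arm", "payload": {
  "plan": [
    {"grip":5,"tx":-3,"ty":-0.19,"tz":0.5,"ax":0,"ay":0,"az":0},
    {"grip":5,"tx":-3,"ty":-0.19,"tz":1,"ax":0,"ay":0,"az":-0.26},
    {"grip":5,"tx":-3,"ty":0,"tz":1,"ax":0,"ay":0,"az":0},
    {"grip":5,"tx":-2.5,"ty":0,"tz":1,"ax":0,"ay":0,"az":0},
    {"grip":5,"tx":-1.75,"ty":0,"tz":1,"ax":0,"ay":0,"az":0},
    {"grip":5,"tx":0,"ty":0,"tz":1,"ax":0,"ay":0,"az":0},
    {"grip":5,"tx":0,"ty":0,"tz":0,"ax":0,"ay":0,"az":0},
    {"grip":5,"tx":0,"ty":0,"tz":0,"ax":0,"ay":0,"az":0}
  ]
}}

```text
time: 7.03
tool_pos: [555.7, -149.2, 142.5]
tcp_rot: [-179.9, -0.1, 91.2]
ft_force: [0.2, 1.1, 0.1]
finger_gap: 49.9
```

```bash
python3 - <<'E'
from h import *
go([553.8,-149.8,57],90.7)
for n,b in(("side",(120,80,220,190)),("top",(100,120,260,130))):
    im=snapshot(n)[:,:,::-1]; x,y,w,h=b
    cv2.imwrite(f"pics/pick_{n}.png",cv2.resize(im[y:y+h,x:x+w],None,fx=3,fy=3,interpolation=cv2.INTER_CUBIC))
E
```

```text
t 7.03 tcp [ 555.7 -149.2  142.5] rot [-1.799e+02 -7.000e-02  9.115e+01] F [0.2 1.1 0.1] gap 49.9
turn first: [-0.1  -0.07  0.45] then shift cm [-0.06  -0.19   8.548] | shift in present axes [-0.068 -0.175  8.548]
```

View pics/pick_side.png

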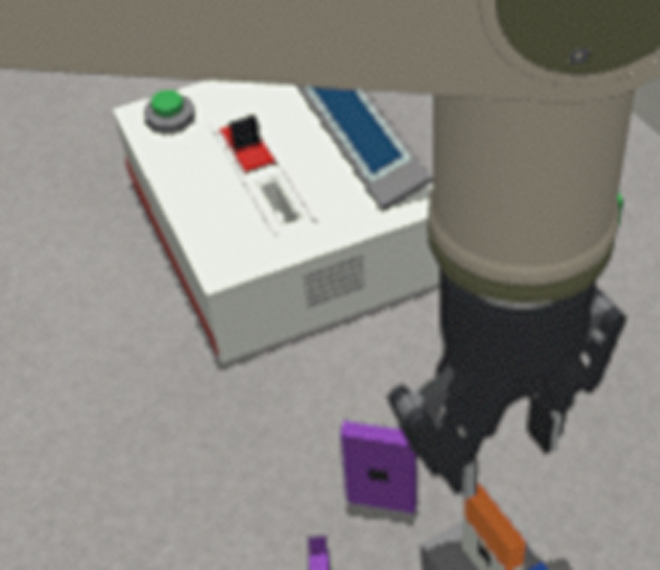

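View pics/pick_top.png

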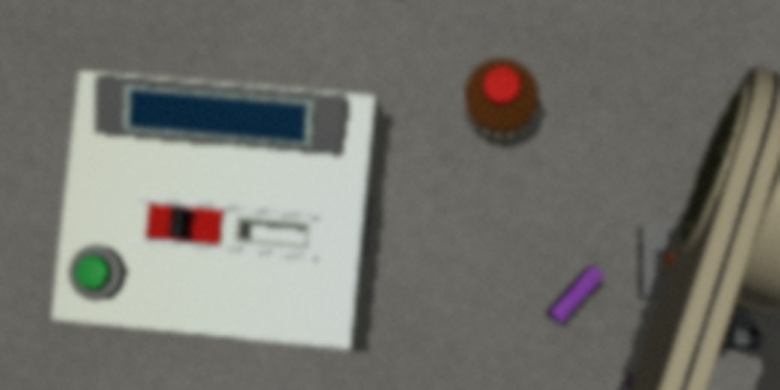

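The shutter is clear of the slot: in the top crop the plate spans x 147-222 and the slot 238-310. The fingers straddle orange in the side view. I'll correct the 1.8 mm offset, descend and grip.

{"api": "step_arm", "payload": {
  "plan": [
    {"grip":5,"tx":-0.07,"ty":-0.18,"tz":1,"ax":0,"ay":0,"az":0.45},
    {"grip":5,"tx":0,"ty":0,"tz":1.5,"ax":0,"ay":0,"az":0},
    {"grip":5,"tx":0,"ty":0,"tz":1.5,"ax":0,"ay":0,"az":0},
    {"grip":5,"tx":0,"ty":0,"tz":1.5,"ax":0,"ay":0,"az":0},
    {"grip":5,"tx":0,"ty":0,"tz":1.5,"ax":0,"ay":0,"az":0},
    {"grip":5,"tx":0,"ty":0,"tz":1,"ax":0,"ay":0,"az":0},
    {"grip":5,"tx":0,"ty":0,"tz":0.5,"ax":0,"ay":0,"az":0},
    {"grip":5,"tx":0,"ty":0,"tz":0,"ax":0,"ay":0,"az":0}
  ]
}}

```text
time: 7.8
tool_pos: [553.7, -150.0, 57.0]
tcp_rot: [-179.9, -0.0, 90.6]
ft_force: [0.2, 0.4, 0.2]
finger_gap: 49.9
```

```bash
python3 - <<'E'
from h import *
go([553.8,-149.8,57],90.7)
for n,b in(("side",(200,150,160,150)),):
    im=snapshot(n)[:,:,::-1]; x,y,w,h=b
    cv2.imwrite(f"pics/pick2_{n}.png",cv2.resize(im[y:y+h,x:x+w],None,fx=4,fy=4,interpolation=cv2.INTER_CUBIC))
E
```

```text
t 7.8 tcp [ 553.7 -150.    57. ] rot [-1.7989e+02 -4.0000e-02  9.0620e+01] F [0.2 0.4 0.2] gap 49.9
turn first: [-0.11 -0.04 -0.08] then shift cm [ 0.021  0.014 -0.004] | shift in present axes [ 0.021  0.014 -0.004]
```

View pics/pick2_side.png

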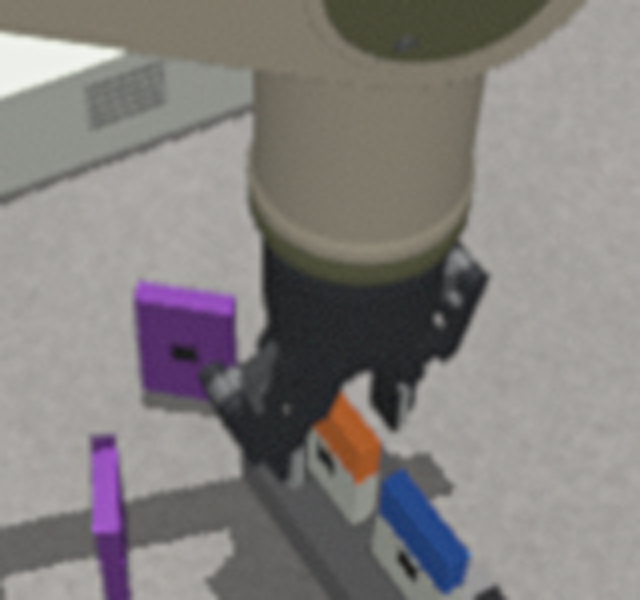

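Good: the fingers straddle orange, clear of blue and purple. Now I'll grip and lift.

{"api": "step_arm", "payload": {
  "newtons": 50,
  "plan": [
    {"grip":0.8,"tx":0,"ty":0,"tz":0,"ax":0,"ay":0,"az":0},
    {"grip":0.8,"tx":0,"ty":0,"tz":0,"ax":0,"ay":0,"az":0},
    {"grip":0.8,"tx":0,"ty":0,"tz":0,"ax":0,"ay":0,"az":0},
    {"grip":0.8,"tx":0,"ty":0,"tz":0,"ax":0,"ay":0,"az":0},
    {"grip":0.8,"tx":0,"ty":0,"tz":0,"ax":0,"ay":0,"az":0},
    {"grip":0.8,"tx":0,"ty":0,"tz":0,"ax":0,"ay":0,"az":0},
    {"grip":0.8,"tx":0,"ty":0,"tz":0,"ax":0,"ay":0,"az":0}
  ]
}}

```text
time: 8.43
tool_pos: [555.0, -151.0, 59.3]
tcp_rot: [179.9, 0.0, 90.6]
ft_force: [-2.8, 0.3, 6.1]
finger_gap: 11.4
```

{"api": "step_arm", "payload": {
  "plan": [
    {"grip":0.8,"tx":0,"ty":0,"tz":-0.5,"ax":0,"ay":0,"az":0},
    {"grip":0.8,"tx":0,"ty":0,"tz":-1,"ax":0,"ay":0,"az":0},
    {"grip":0.8,"tx":0,"ty":0,"tz":-1.5,"ax":0,"ay":0,"az":0},
    {"grip":0.8,"tx":0,"ty":0,"tz":-2,"ax":0,"ay":0,"az":0},
    {"grip":0.8,"tx":0,"ty":0,"tz":-2.5,"ax":0,"ay":0,"az":0},
    {"grip":0.8,"tx":0,"ty":0,"tz":-2.5,"ax":0,"ay":0,"az":0},
    {"grip":0.8,"tx":0,"ty":0,"tz":-2,"ax":0,"ay":0,"az":0},
    {"grip":0.8,"tx":0,"ty":0,"tz":-1,"ax":0,"ay":0,"az":0}
  ]
}}

```text
time: 9.1
tool_pos: [556.0, -151.2, 192.7]
tcp_rot: [179.7, 0.1, 90.6]
ft_force: [0.4, -0.0, -0.2]
finger_gap: 11.3
```

```bash
python3 - <<'E'
from h import *
go([574.1,184.6,190],84.8)
for n,b in(("side",(200,100,160,150)),):
    im=snapshot(n)[:,:,::-1]; x,y,w,h=b
    cv2.imwrite(f"pics/lift_{n}.png",cv2.resize(im[y:y+h,x:x+w],None,fx=4,fy=4,interpolation=cv2.INTER_CUBIC))
im=cv2.imread("pics/top0.png")
E
```

```text
t 9.1 tcp [ 556.  -151.2  192.7] rot [1.7972e+02 1.0000e-01 9.0580e+01] F [ 0.4 -0.  -0.2] gap 11.3
turn first: [0.29 0.09 5.78] then shift cm [33.608 -1.243  0.269] | shift in present axes [33.563  2.148  0.218]
```

View pics/lift_side.png

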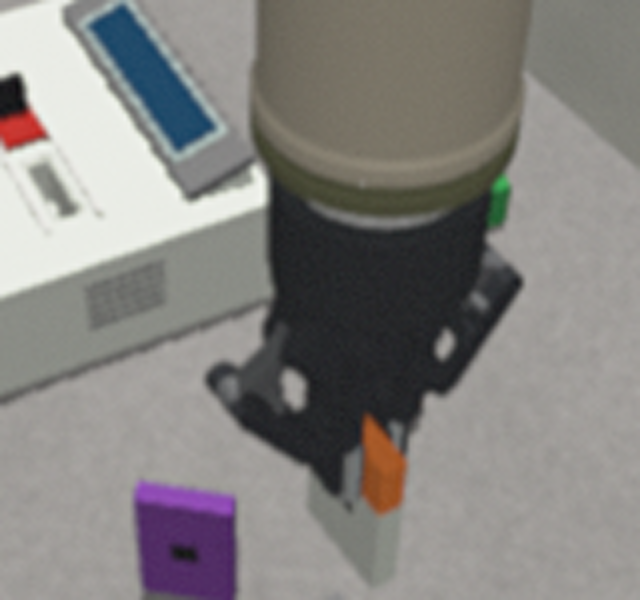

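Orange is held upright, with its bottom at z ≈ 141. I'll turn and carry it to over the slot.

{"api": "step_arm", "payload": {
  "plan": [
    {"grip":0.8,"tx":0,"ty":0,"tz":0,"ax":0.29,"ay":0.1,"az":5.8},
    {"grip":0.8,"tx":1.5,"ty":-0.1,"tz":0,"ax":0,"ay":0,"az":0},
    {"grip":0.8,"tx":3,"ty":-0.1,"tz":0,"ax":0,"ay":0,"az":0},
    {"grip":0.8,"tx":3,"ty":-0.1,"tz":0,"ax":0,"ay":0,"az":0},
    {"grip":0.8,"tx":3,"ty":-0.1,"tz":0,"ax":0,"ay":0,"az":0},
    {"grip":0.8,"tx":3,"ty":-0.1,"tz":0,"ax":0,"ay":0,"az":0},
    {"grip":0.8,"tx":3,"ty":-0.1,"tz":0,"ax":0,"ay":0,"az":0},
    {"grip":0.8,"tx":3,"ty":-0.1,"tz":0,"ax":0,"ay":0,"az":0}
  ]
}}

```text
time: 9.82
tool_pos: [564.2, 46.3, 187.2]
tcp_rot: [-179.6, -0.1, 84.9]
ft_force: [0.2, -1.6, -0.1]
finger_gap: 11.2
```

{"api": "step_arm", "payload": {
  "plan": [
    {"grip":0.8,"tx":3,"ty":-0.1,"tz":0,"ax":0,"ay":0,"az":0},
    {"grip":0.8,"tx":3,"ty":-0.1,"tz":0,"ax":0,"ay":0,"az":0},
    {"grip":0.8,"tx":3,"ty":-0.1,"tz":0,"ax":0,"ay":0,"az":0},
    {"grip":0.8,"tx":2.5,"ty":-0.1,"tz":0,"ax":0,"ay":0,"az":0},
    {"grip":0.8,"tx":1.6,"ty":-0.1,"tz":0,"ax":0,"ay":0,"az":0},
    {"grip":0.8,"tx":0,"ty":0,"tz":0,"ax":0,"ay":0,"az":0},
    {"grip":0.8,"tx":0,"ty":0,"tz":0,"ax":0,"ay":0,"az":0},
    {"grip":0.8,"tx":0,"ty":0,"tz":0,"ax":0,"ay":0,"az":0}
  ]
}}

```text
time: 10.48
tool_pos: [571.5, 174.7, 187.8]
tcp_rot: [-179.6, -0.0, 84.8]
ft_force: [-0.1, -0.1, -1.4]
finger_gap: 11.4
```

```bash
python3 - <<'E'
from h import *
go([574.1,184.6,190],84.8)
for n,b,f in(("side",(170,70,80,100),6),("top",(110,135,130,110),5)):
    im=snapshot(n)[:,:,::-1]; x,y,w,h=b;cv2.imwrite(f"pics/over_{n}_raw.png",im)
    cv2.imwrite(f"pics/over_{n}.png",cv2.resize(im[y:y+h,x:x+w],None,fx=f,fy=f,interpolation=cv2.INTER_CUBIC))
E
```

```text
t 10.48 tcp [571.5 174.7 187.8] rot [-1.7962e+02 -4.0000e-02  8.4840e+01] F [-0.1 -0.1 -1.4] gap 11.4
turn first: [-0.38 -0.04  0.04] then shift cm [ 1.008  0.165 -0.216] | shift in present axes [ 1.008  0.165 -0.216]
```

View pics/over_side.png

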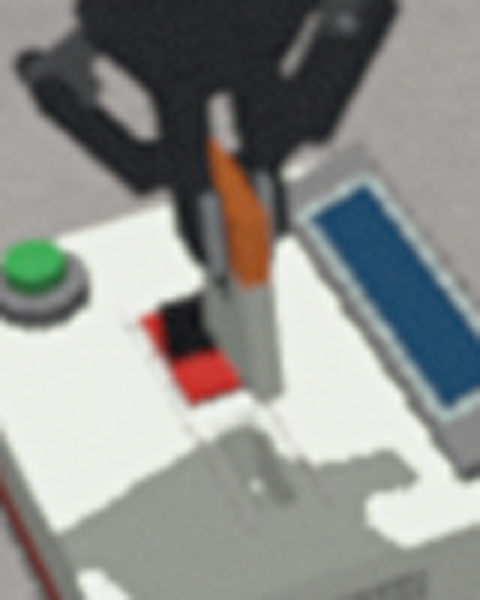

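View pics/over_top.png

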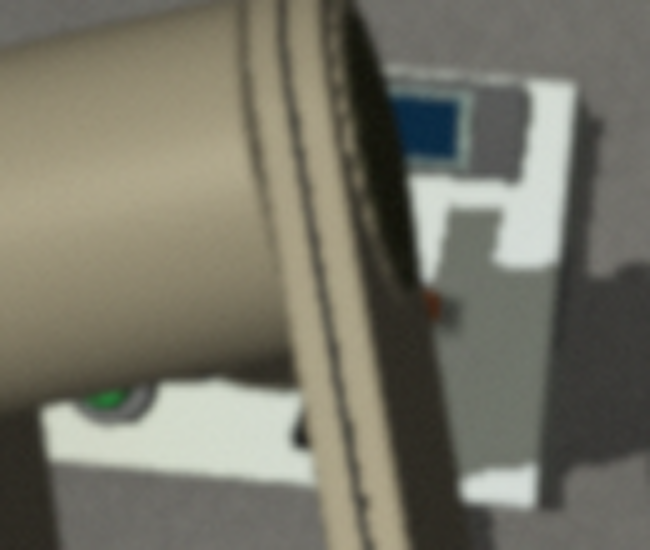

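The move came up 1 cm short because I summed the rows wrongly. I'll complete it and lower to 15 mm above the deck for a look.

{"api": "step_arm", "payload": {
  "plan": [
    {"grip":0.8,"tx":0.5,"ty":0.08,"tz":0,"ax":-0.4,"ay":0,"az":0},
    {"grip":0.8,"tx":0.5,"ty":0.08,"tz":0,"ax":0,"ay":0,"az":0},
    {"grip":0.8,"tx":0,"ty":0,"tz":1,"ax":0,"ay":0,"az":0},
    {"grip":0.8,"tx":0,"ty":0,"tz":1,"ax":0,"ay":0,"az":0},
    {"grip":0.8,"tx":0,"ty":0,"tz":1,"ax":0,"ay":0,"az":0},
    {"grip":0.8,"tx":0,"ty":0,"tz":1,"ax":0,"ay":0,"az":0},
    {"grip":0.8,"tx":0,"ty":0,"tz":0,"ax":0,"ay":0,"az":0},
    {"grip":0.8,"tx":0,"ty":0,"tz":0,"ax":0,"ay":0,"az":0}
  ]
}}

```text
time: 11.25
tool_pos: [573.8, 184.6, 147.2]
tcp_rot: [-179.9, -0.0, 84.8]
ft_force: [-0.0, -0.1, 0.7]
finger_gap: 11.5
```

```bash
python3 - <<'E'
from h import *
go([574.1,184.6,150],84.8)
im=snapshot("side")[:,:,::-1].copy();cv2.imwrite("pics/near_raw.png",im)
x,y,w,h=180,75,60,80
cv2.imwrite("pics/near_side.png",cv2.resize(im[y:y+h,x:x+w],None,fx=7,fy=7,interpolation=cv2.INTER_CUBIC))
# slot from lift picture (4x, off 200,100) and pick_top (3x off 100,120)
a=cv2.imread("pics/lift_side.png")[130:250,0:120];cv2.imwrite("pics/slot_s.png",cv2.resize(a,None,fx=4,fy=4,interpolation=cv2.INTER_CUBIC))
a=cv2.imread("pics/pick_top.png")[190:280,130:330];cv2.imwrite("pics/slot_t.png",cv2.resize(a,None,fx=4,fy=4,interpolation=cv2.INTER_CUBIC))
E
```

```text
t 11.25 tcp [573.8 184.6 147.2] rot [-1.7995e+02 -3.0000e-02  8.4780e+01] F [-0.  -0.1  0.7] gap 11.5
turn first: [-0.05 -0.03 -0.02] then shift cm [ 0.006  0.034 -0.285] | shift in present axes [ 0.006  0.034 -0.285]
```

View pics/near_side.png

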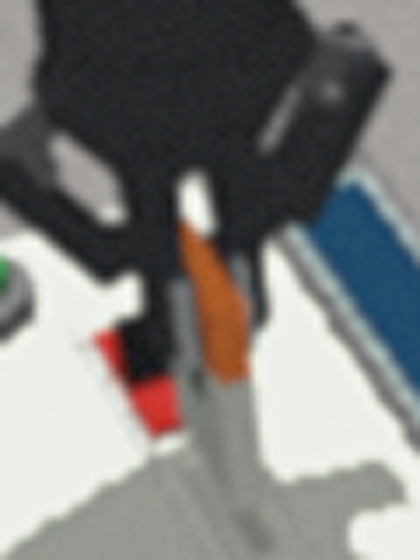

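View pics/slot_s.png

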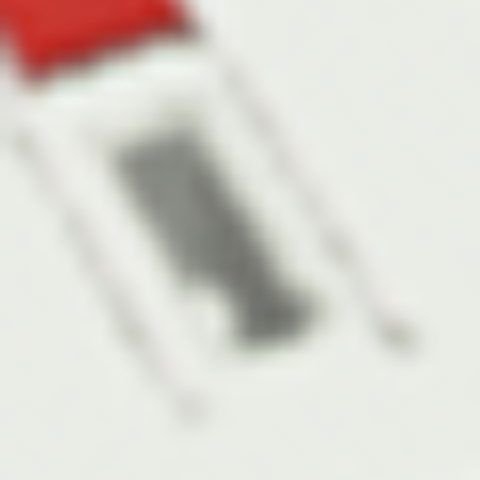

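View pics/slot_t.png

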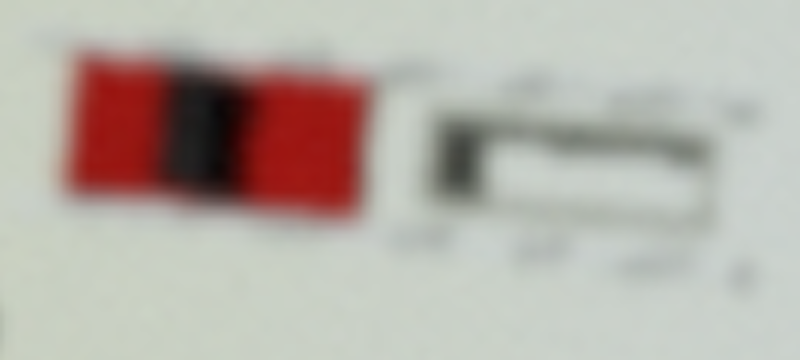

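```bash
python3 - <<'E'
from h import *
print(ray("top",(190.63,197.2),80).round(1), "pred",body(PR,[(-15,-50,80)]).round(1))
def ov(src,s,off,n,polys,out,crop=None):
    # src image whose pixel = (p-off+.5)*s-.5
    im=src.copy()
    for P,col in polys:
        q=((proj(n,P)-off+.5)*s-.5)
        cv2.polylines(im,[np.round(q*8).astype(int)],True,col,1,cv2.LINE_AA,3)
    cv2.imwrite(out,im)
def rect(a,b,z,cx,cy):return body(PR,[(cx-a/2,cy-b/2,z),(cx+a/2,cy-b/2,z),(cx+a/2,cy+b/2,z),(cx-a/2,cy+b/2,z)])
slot=[(rect(14,52,77,-15,-50),(255,0,0)),(rect(20,58,80,-15,-50),(0,160,0)),(rect(28,60,84,-15,20),(255,255,0)),(rect(200,240,80,0,0),(0,0,255))]
L=cv2.imread("pics/lift_side.png");L=cv2.resize(L[:300,:300],None,fx=2.5,fy=2.5,interpolation=cv2.INTER_CUBIC)
ov(L,10,np.array([200,100]),"side",slot,"pics/ov_s.png")
L=cv2.imread("pics/pick_top.png");L=cv2.resize(L[190:280,130:330],None,fx=4,fy=4,interpolation=cv2.INTER_CUBIC)
ov(L,12,np.array([100+130/3,120+190/3]),"top",slot,"pics/ov_t.png")
# cart overlay
pc=np.array([573.8,184.6,np.radians(-5.2)]);zb=147.2-51.3
def box(z0,z1,a=12,b=50):
    r=lambda z:body(pc,[(-a/2,-b/2,z),(a/2,-b/2,z),(a/2,b/2,z),(-a/2,b/2,z)])
    return r(z0),r(z1)
b0,b1=box(zb+2,zb+85);m,_=box(zb+55,zb+85)
N=cv2.imread("pics/near_side.png")
N=cv2.resize(cv2.imread("pics/near_raw.png")[85:160,190:240],None,fx=10,fy=10,interpolation=cv2.INTER_CUBIC)
ed=[(np.array([b0[i],b1[i]]),(255,0,255)) for i in range(4)]
ov(N,10,np.array([190,85]),"side",[(b0,(255,0,255)),(b1,(255,0,255)),(m,(255,255,0))]+ed,"pics/ov_n.png")
cv2.imwrite("pics/n_plain.png",N)
E
```

```text
[574.  184.1  80. ] pred [[574.1 184.6  80. ]]
```

View pics/ov_s.png

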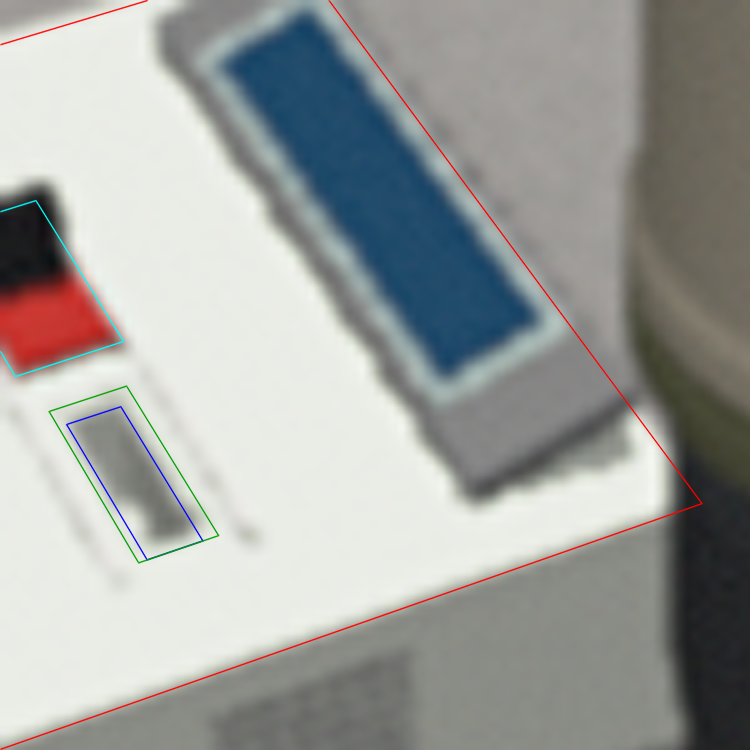

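View pics/ov_t.png

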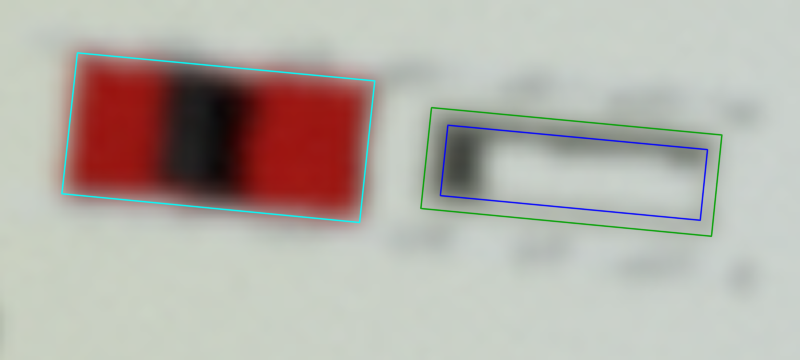

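View pics/ov_n.png

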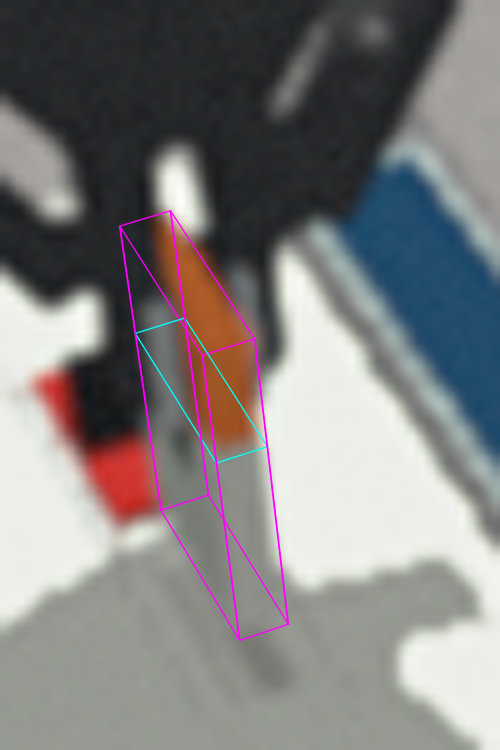

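View pics/n_plain.png

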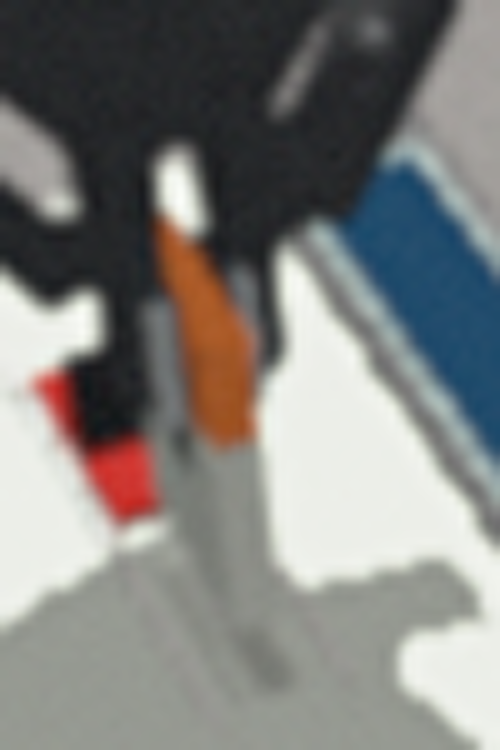

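```bash
python3 - <<'E'
from h import *
im=cv2.imread("pics/near_raw.png")[110:155,195:235]
N=cv2.resize(im,None,fx=16,fy=16,interpolation=cv2.INTER_CUBIC).astype(float)
N=np.clip((N-90)*2.2,0,255).astype(np.uint8)
cv2.imwrite("pics/n_enh.png",N[:600])
E
```

```text
(no output)
```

View pics/n_enh.png

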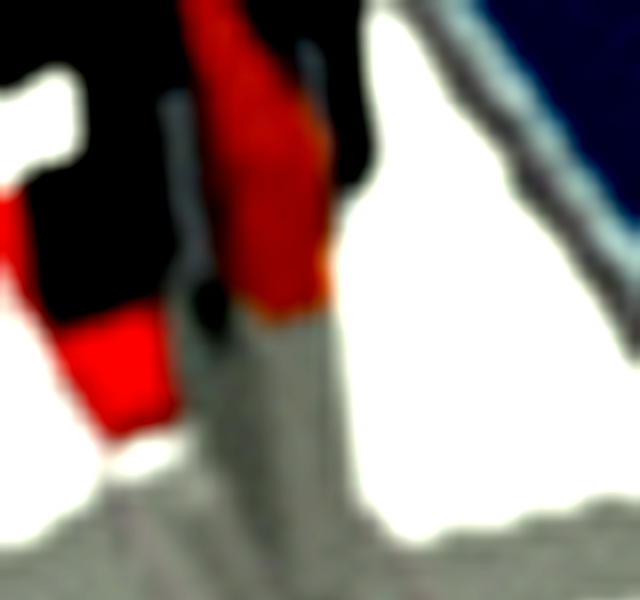

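```bash
python3 - <<'E'
from h import *
px=[c2p(c,(195,110),16) for c in((255,318),(330,302),(326,138))]
# local tool-aligned: along reader axes
zb=147.2-51.3
L=[(-6,-25,zb+55),(6,-25,zb+55),(6,-25,zb+85)]
def r(d):
    P=body([573.8,184.6,np.radians(-5.2)],[(a+d[0],b+d[1],c+d[2]) for a,b,c in L]); return (proj("side",P)-px).ravel()
print("pred err",r([0,0,0]).round(2))
e=np.eye(3);print("J px/mm",[(r(e[i])-r([0,0,0]))[:2].round(3).tolist() for i in range(3)])
s=least_squares(lambda q:r([0,q[0],q[1]]),[0,0]);print("y,z",s.x,s.fun.round(2))
s=least_squares(lambda q:r([q[0],q[1],0]),[0,0]);print("x,y",s.x,s.fun.round(2))
s=least_squares(lambda q:r([0,q[0],0]),[0]);print("y",s.x,s.fun.round(2))
E
```

```text
pred err [0.67 1.4  1.08 0.76 0.06 0.23]
J px/mm [[0.426, -0.137], [-0.168, -0.269], [-0.046, -0.35]]
y,z [ 3.81427546 -0.65118804] [ 0.06  0.61  0.45 -0.03 -0.57 -0.54]
x,y [-0.16849431  3.08521686] [ 0.08  0.6   0.48 -0.04 -0.55 -0.57]
y [3.14717675] [ 0.14  0.56  0.54 -0.08 -0.49 -0.61]
```

The side view suggests the cartridge sits about 1-3 mm towards +y in the grip; the pick data say +1.2 mm. I'll take out 1.8 mm and lower slowly into the chamfer, watching the force.

{"api": "step_arm", "payload": {
  "plan": [
    {"grip":0.8,"tx":-0.18,"ty":0.03,"tz":0,"ax":0,"ay":0,"az":0},
    {"grip":0.8,"tx":0,"ty":0,"tz":0.5,"ax":0,"ay":0,"az":0},
    {"grip":0.8,"tx":0,"ty":0,"tz":0.5,"ax":0,"ay":0,"az":0},
    {"grip":0.8,"tx":0,"ty":0,"tz":0.3,"ax":0,"ay":0,"az":0},
    {"grip":0.8,"tx":0,"ty":0,"tz":0.3,"ax":0,"ay":0,"az":0},
    {"grip":0.8,"tx":0,"ty":0,"tz":0.2,"ax":0,"ay":0,"az":0},
    {"grip":0.8,"tx":0,"ty":0,"tz":0.2,"ax":0,"ay":0,"az":0},
    {"grip":0.8,"tx":0,"ty":0,"tz":0,"ax":0,"ay":0,"az":0}
  ]
}}

```text
time: 11.97
tool_pos: [574.7, 183.1, 128.3]
tcp_rot: [179.9, -0.1, 84.8]
ft_force: [0.9, -0.8, 0.1]
finger_gap: 11.4
```

```bash
python3 - <<'E'
from h import *
go([574.1,184.6,150],84.8);print(sense()["wrist_torque"].round(2))
im=snapshot("side")[:,:,::-1].copy();cv2.imwrite("pics/in1_raw.png",im)
cv2.imwrite("pics/in1.png",cv2.resize(im[95:160,185:245],None,fx=9,fy=9,interpolation=cv2.INTER_CUBIC))
E
```

```text
t 11.97 tcp [574.7 183.1 128.3] rot [ 1.7993e+02 -7.0000e-02  8.4780e+01] F [ 0.9 -0.8  0.1] gap 11.4
turn first: [ 0.07 -0.07 -0.02] then shift cm [ 0.146 -0.071 -2.171] | shift in present axes [ 0.149 -0.069 -2.171]
[-0.07  0.06  0.  ]
```

View pics/in1.png

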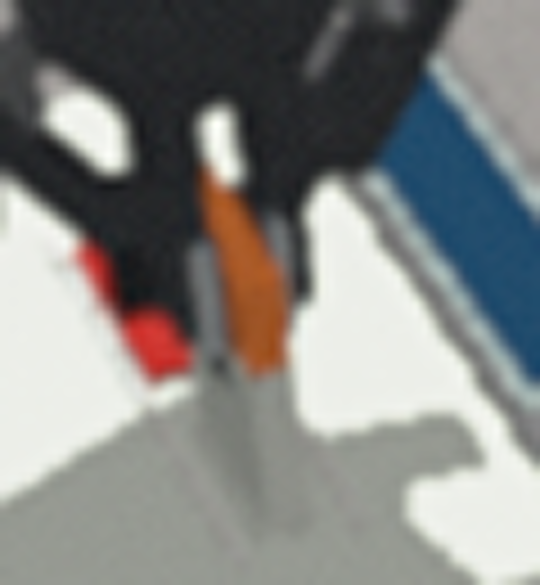

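No contact force with the bottom about 3 mm below deck level, so it has entered the mouth. I'll continue down.

{"api": "step_arm", "payload": {
  "plan": [
    {"grip":0.8,"tx":0,"ty":0,"tz":0.2,"ax":0,"ay":0,"az":0},
    {"grip":0.8,"tx":0,"ty":0,"tz":0.2,"ax":0,"ay":0,"az":0},
    {"grip":0.8,"tx":0,"ty":0,"tz":0.2,"ax":0,"ay":0,"az":0},
    {"grip":0.8,"tx":0,"ty":0,"tz":0.2,"ax":0,"ay":0,"az":0},
    {"grip":0.8,"tx":0,"ty":0,"tz":0,"ax":0,"ay":0,"az":0}
  ]
}}

```text
time: 12.43
tool_pos: [574.7, 183.0, 120.2]
tcp_rot: [179.9, -0.1, 84.8]
ft_force: [0.4, -0.2, -1.2]
finger_gap: 11.7
```

{"api": "step_arm", "payload": {
  "plan": [
    {"grip":0.8,"tx":0,"ty":0,"tz":0.3,"ax":0,"ay":0,"az":0},
    {"grip":0.8,"tx":0,"ty":0,"tz":0.3,"ax":0,"ay":0,"az":0},
    {"grip":0.8,"tx":0,"ty":0,"tz":0.3,"ax":0,"ay":0,"az":0},
    {"grip":0.8,"tx":0,"ty":0,"tz":0.3,"ax":0,"ay":0,"az":0},
    {"grip":0.8,"tx":0,"ty":0,"tz":0.3,"ax":0,"ay":0,"az":0},
    {"grip":0.8,"tx":0,"ty":0,"tz":0.3,"ax":0,"ay":0,"az":0},
    {"grip":0.8,"tx":0,"ty":0,"tz":0,"ax":0,"ay":0,"az":0}
  ]
}}

```text
time: 13.02
tool_pos: [574.5, 183.0, 101.9]
tcp_rot: [180.0, -0.1, 84.8]
ft_force: [0.1, 0.4, -0.5]
finger_gap: 11.4
```

{"api": "step_arm", "payload": {
  "plan": [
    {"grip":0.8,"tx":0,"ty":0,"tz":0.2,"ax":0,"ay":0,"az":0},
    {"grip":0.8,"tx":0,"ty":0,"tz":0.2,"ax":0,"ay":0,"az":0},
    {"grip":0.8,"tx":0,"ty":0,"tz":0.2,"ax":0,"ay":0,"az":0},
    {"grip":0.8,"tx":0,"ty":0,"tz":0.2,"ax":0,"ay":0,"az":0},
    {"grip":0.8,"tx":0,"ty":0,"tz":0,"ax":0,"ay":0,"az":0},
    {"grip":0.8,"tx":0,"ty":0,"tz":0,"ax":0,"ay":0,"az":0}
  ]
}}

```text
time: 13.52
tool_pos: [575.2, 183.2, 96.3]
tcp_rot: [179.9, -0.1, 84.8]
ft_force: [-4.7, -1.8, 9.6]
finger_gap: 11.3
```

z = 96.3 is exactly the predicted home height, with 9.6 N reaction. I'll push a little more to confirm it's solid.

{"api": "step_arm", "payload": {
  "plan": [
    {"grip":0.8,"tx":0,"ty":0,"tz":0.2,"ax":0,"ay":0,"az":0},
    {"grip":0.8,"tx":0,"ty":0,"tz":0.1,"ax":0,"ay":0,"az":0},
    {"grip":0.8,"tx":0,"ty":0,"tz":0,"ax":0,"ay":0,"az":0},
    {"grip":0.8,"tx":0,"ty":0,"tz":0,"ax":0,"ay":0,"az":0}
  ]
}}

```text
time: 13.85
tool_pos: [575.4, 183.3, 96.2]
tcp_rot: [179.8, -0.1, 84.8]
ft_force: [-17.0, -3.7, 30.4]
finger_gap: 11.7
```

```bash
python3 - <<'E'
from h import *
go([574.1,184.6,96],84.8)
E
```

```text
t 13.85 tcp [575.4 183.3  96.2] rot [ 1.7984e+02 -9.0000e-02  8.4790e+01] F [-17.   -3.7  30.4] gap 11.7
turn first: [ 0.16 -0.09 -0.01] then shift cm [ 0.121 -0.138  0.025] | shift in present axes [ 0.121 -0.138  0.025]
```

{"api": "step_arm", "payload": {
  "plan": [
    {"grip":0.8,"tx":0,"ty":-0.08,"tz":-0.35,"ax":0,"ay":0,"az":0},
    {"grip":0.8,"tx":0,"ty":0,"tz":0,"ax":0,"ay":0,"az":0},
    {"grip":3.5,"tx":0,"ty":0,"tz":0,"ax":0,"ay":0,"az":0},
    {"grip":3.5,"tx":0,"ty":0,"tz":0,"ax":0,"ay":0,"az":0},
    {"grip":3.5,"tx":0,"ty":0,"tz":0,"ax":0,"ay":0,"az":0},
    {"grip":3.5,"tx":0,"ty":0,"tz":0,"ax":0,"ay":0,"az":0}
  ]
}}

```text
time: 14.35
tool_pos: [574.0, 183.2, 94.8]
tcp_rot: [179.9, -0.1, 84.8]
ft_force: [-0.9, -1.5, -1.0]
finger_gap: 34.7
```

{"api": "step_arm", "payload": {
  "plan": [
    {"grip":3.5,"tx":0,"ty":0,"tz":-0.5,"ax":0,"ay":0,"az":0},
    {"grip":3.5,"tx":0,"ty":0,"tz":-1,"ax":0,"ay":0,"az":0},
    {"grip":3.5,"tx":0,"ty":0,"tz":-2,"ax":0,"ay":0,"az":0},
    {"grip":3.5,"tx":0,"ty":0,"tz":-3,"ax":0,"ay":0,"az":0},
    {"grip":3.5,"tx":0,"ty":0,"tz":-3,"ax":0,"ay":0,"az":0},
    {"grip":3.5,"tx":0,"ty":0,"tz":-2,"ax":0,"ay":0,"az":0},
    {"grip":1,"tx":0,"ty":0,"tz":0,"ax":0,"ay":0,"az":0},
    {"grip":0,"tx":0,"ty":0,"tz":0,"ax":0,"ay":0,"az":0}
  ]
}}

```text
time: 15.02
tool_pos: [575.4, 183.4, 213.4]
tcp_rot: [179.6, -0.2, 84.8]
ft_force: [-0.2, -0.1, -0.9]
finger_gap: 11.8
```

```bash
python3 - <<'E'
from h import *
go([541.5,323.1,150],84.8)
im=snapshot("side")[:,:,::-1].copy();cv2.imwrite("pics/home_raw.png",im)
cv2.imwrite("pics/home.png",cv2.resize(im[70:190,150:280],None,fx=5,fy=5,interpolation=cv2.INTER_CUBIC))
E
```

```text
t 15.02 tcp [575.4 183.4 213.4] rot [ 1.7963e+02 -1.7000e-01  8.4780e+01] F [-0.2 -0.1 -0.9] gap 11.8
turn first: [ 0.37 -0.17 -0.02] then shift cm [13.606 -4.642  6.344] | shift in present axes [13.585 -4.688  6.354]
```

View pics/home.png

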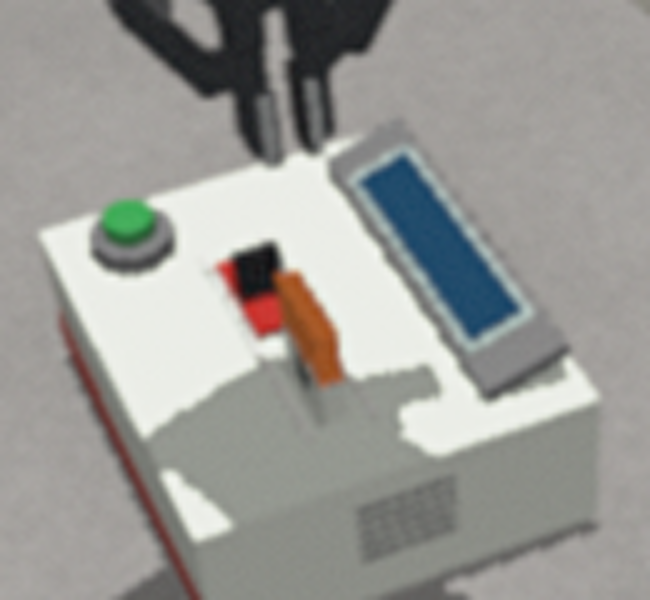

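Orange stands in the slot: in this 5× crop its orange part is at about (310,325). The shutter plate is fully clear of it, the lug is at (257,270) and the button at (128,220). Next, the button.

{"api": "step_arm", "payload": {
  "plan": [
    {"grip":0,"tx":2.7,"ty":-0.93,"tz":0,"ax":0,"ay":0,"az":0},
    {"grip":0,"tx":2.7,"ty":-0.93,"tz":0,"ax":0,"ay":0,"az":0},
    {"grip":0,"tx":2.7,"ty":-0.93,"tz":0,"ax":0,"ay":0,"az":0},
    {"grip":0,"tx":2.7,"ty":-0.93,"tz":0,"ax":0,"ay":0,"az":0},
    {"grip":0,"tx":2.8,"ty":-0.93,"tz":1,"ax":0,"ay":0,"az":0},
    {"grip":0,"tx":0,"ty":0,"tz":2.5,"ax":0,"ay":0,"az":0},
    {"grip":0,"tx":0,"ty":0,"tz":2.5,"ax":0,"ay":0,"az":0},
    {"grip":0,"tx":0,"ty":0,"tz":0,"ax":0,"ay":0,"az":0}
  ]
}}

```text
time: 15.73
tool_pos: [535.7, 321.5, 142.5]
tcp_rot: [-179.5, 0.3, 84.9]
ft_force: [-0.8, -1.4, -2.0]
finger_gap: 0.3
```

```bash
python3 - <<'E'
from h import *
go([541.5,323.1,104],84.8)
im=snapshot("side")[:,:,::-1].copy()
cv2.imwrite("pics/btn.png",cv2.resize(im[30:150,130:260],None,fx=5,fy=5,interpolation=cv2.INTER_CUBIC))
E
```

```text
t 15.73 tcp [535.7 321.5 142.5] rot [-179.52    0.27   84.85] F [-0.8 -1.4 -2. ] gap 0.3
turn first: [-0.48  0.28  0.05] then shift cm [0.214 0.563 3.85 ] | shift in present axes [0.232 0.596 3.844]
```

View pics/btn.png

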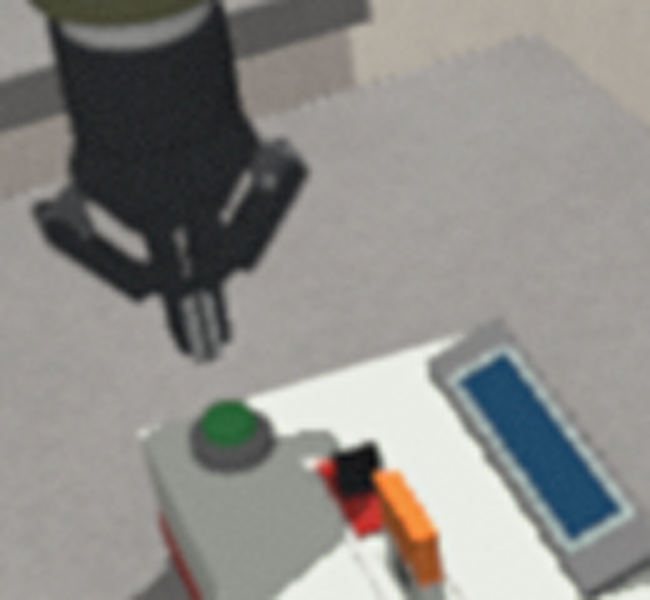

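{"api": "step_arm", "payload": {
  "plan": [
    {"grip":0,"tx":0,"ty":0,"tz":0,"ax":0,"ay":0,"az":0},
    {"grip":0,"tx":0,"ty":0,"tz":0,"ax":0,"ay":0,"az":0}
  ]
}}

```text
time: 15.95
tool_pos: [540.9, 322.7, 151.9]
tcp_rot: [179.8, -0.1, 84.7]
ft_force: [0.3, 0.9, 0.7]
finger_gap: -0.1
```

```bash
python3 - <<'E'
from h import *
go([541.5,323.1,104],84.8)
E
```

```text
t 15.95 tcp [540.9 322.7 151.9] rot [ 1.7982e+02 -1.3000e-01  8.4750e+01] F [0.3 0.9 0.7] gap -0.1
turn first: [ 0.18 -0.13 -0.05] then shift cm [0.041 0.052 4.79 ] | shift in present axes [0.03  0.037 4.791]
```

{"api": "step_arm", "payload": {
  "plan": [
    {"grip":0,"tx":0.03,"ty":0.04,"tz":1.2,"ax":0,"ay":0,"az":0},
    {"grip":0,"tx":0,"ty":0,"tz":1.2,"ax":0,"ay":0,"az":0},
    {"grip":0,"tx":0,"ty":0,"tz":1.2,"ax":0,"ay":0,"az":0},
    {"grip":0,"tx":0,"ty":0,"tz":0.6,"ax":0,"ay":0,"az":0},
    {"grip":0,"tx":0,"ty":0,"tz":0,"ax":0,"ay":0,"az":0},
    {"grip":0,"tx":0,"ty":0,"tz":0,"ax":0,"ay":0,"az":0}
  ]
}}

```text
time: 16.45
tool_pos: [540.0, 322.8, 107.3]
tcp_rot: [180.0, -0.0, 84.8]
ft_force: [-1.1, 0.2, -0.1]
finger_gap: 0.1
```

{"api": "step_arm", "payload": {
  "plan": [
    {"grip":0,"tx":0,"ty":0,"tz":0.3,"ax":0,"ay":0,"az":0},
    {"grip":0,"tx":0,"ty":0,"tz":0.3,"ax":0,"ay":0,"az":0},
    {"grip":0,"tx":0,"ty":0,"tz":0.3,"ax":0,"ay":0,"az":0},
    {"grip":0,"tx":0,"ty":0,"tz":0.3,"ax":0,"ay":0,"az":0},
    {"grip":0,"tx":0,"ty":0,"tz":0,"ax":0,"ay":0,"az":0},
    {"grip":0,"tx":0,"ty":0,"tz":0,"ax":0,"ay":0,"az":0}
  ]
}}

```text
time: 16.95
tool_pos: [541.2, 323.4, 97.1]
tcp_rot: [179.8, -0.1, 84.8]
ft_force: [0.8, 0.4, 3.9]
finger_gap: -0.6
```

{"api": "step_arm", "payload": {
  "plan": [
    {"grip":0,"tx":0,"ty":0,"tz":0.2,"ax":0,"ay":0,"az":0},
    {"grip":0,"tx":0,"ty":0,"tz":0.2,"ax":0,"ay":0,"az":0},
    {"grip":0,"tx":0,"ty":0,"tz":0,"ax":0,"ay":0,"az":0},
    {"grip":0,"tx":0,"ty":0,"tz":0,"ax":0,"ay":0,"az":0}
  ]
}}

```text
time: 17.28
tool_pos: [541.4, 323.5, 95.8]
tcp_rot: [179.8, -0.1, 84.8]
ft_force: [-7.8, -4.6, 21.4]
finger_gap: 0.0
```

The button is hard against its stop: z = 95.8 against 96 expected, and 21 N against about 5 N of spring. I'll release and move clear.

{"api": "step_arm", "payload": {
  "plan": [
    {"grip":0,"tx":0,"ty":0,"tz":0,"ax":0,"ay":0,"az":0},
    {"grip":0,"tx":0,"ty":0,"tz":-0.5,"ax":0,"ay":0,"az":0},
    {"grip":0,"tx":0,"ty":0,"tz":-1,"ax":0,"ay":0,"az":0},
    {"grip":0,"tx":0,"ty":0,"tz":-2.5,"ax":0,"ay":0,"az":0},
    {"grip":0,"tx":0,"ty":0,"tz":-3,"ax":0,"ay":0,"az":0},
    {"grip":0,"tx":0,"ty":0,"tz":-3,"ax":0,"ay":0,"az":0},
    {"grip":0,"tx":0,"ty":0,"tz":-2.5,"ax":0,"ay":0,"az":0},
    {"grip":0,"tx":0,"ty":0,"tz":-1,"ax":0,"ay":0,"az":0}
  ]
}}

```text
time: 17.95
tool_pos: [541.7, 323.6, 232.4]
tcp_rot: [179.6, -0.2, 84.8]
ft_force: [0.7, 0.2, 0.4]
finger_gap: 0.0
```

{"api": "step_arm", "payload": {
  "plan": [
    {"grip":0,"tx":2,"ty":-2,"tz":0,"ax":0,"ay":0,"az":0},
    {"grip":0,"tx":3,"ty":-3,"tz":0,"ax":0,"ay":0,"az":0},
    {"grip":0,"tx":3,"ty":-3,"tz":0,"ax":0,"ay":0,"az":0},
    {"grip":0,"tx":3,"ty":-3,"tz":0,"ax":0,"ay":0,"az":0},
    {"grip":0,"tx":2,"ty":-2,"tz":0,"ax":0,"ay":0,"az":0},
    {"grip":0,"tx":0,"ty":0,"tz":0,"ax":0,"ay":0,"az":0},
    {"grip":0,"tx":0,"ty":0,"tz":0,"ax":0,"ay":0,"az":0},
    {"grip":0,"tx":0,"ty":0,"tz":0,"ax":0,"ay":0,"az":0}
  ]
}}

```text
time: 18.62
tool_pos: [424.2, 462.0, 226.6]
tcp_rot: [179.9, 0.0, 84.8]
ft_force: [1.4, 0.6, -0.0]
finger_gap: 0.0
```

```bash
python3 - <<'E'
from h import *
go([541.5,323.1,150],84.8)
t=snapshot("top")[:,:,::-1].copy();im=snapshot("side")[:,:,::-1].copy()
cv2.imwrite("pics/fin_top.png",cv2.resize(t,(800,600),interpolation=cv2.INTER_CUBIC))
C=cv2.resize(im[80:200,150:280],None,fx=5,fy=5,interpolation=cv2.INTER_CUBIC)
pc=np.array([574.1,184.6,np.radians(-5.2)])
def r(z):return body(pc,[(-6,-25,z),(6,-25,z),(6,25,z),(-6,25,z)])
for P in(r(130),r(100)):
    cv2.polylines(C,[np.round(((proj("side",P)-[150,80]+.5)*5-.5)*8).astype(int)],True,(255,0,255),1,cv2.LINE_AA,3)
cv2.imwrite("pics/fin_side_c.png",C)
cv2.imwrite("pics/fin_side.png",cv2.resize(im,(800,600),interpolation=cv2.INTER_CUBIC))
a=cv2.imread("pics/top0.png")
E
```

```text
t 18.62 tcp [424.2 462.  226.6] rot [179.93   0.    84.81] F [ 1.4  0.6 -0. ] gap 0.0
turn first: [0.07 0.   0.01] then shift cm [-12.766  12.944   7.656] | shift in present axes [-12.768  12.932   7.672]
```

View pics/fin_side_c.png

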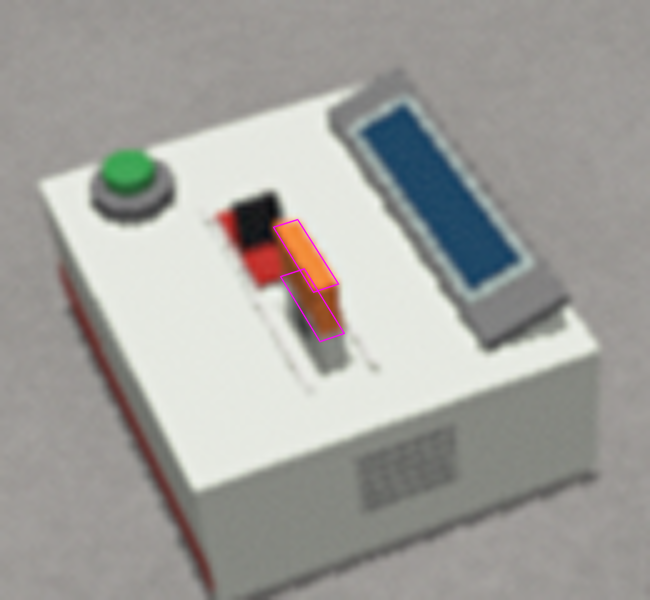

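View pics/fin_side.png

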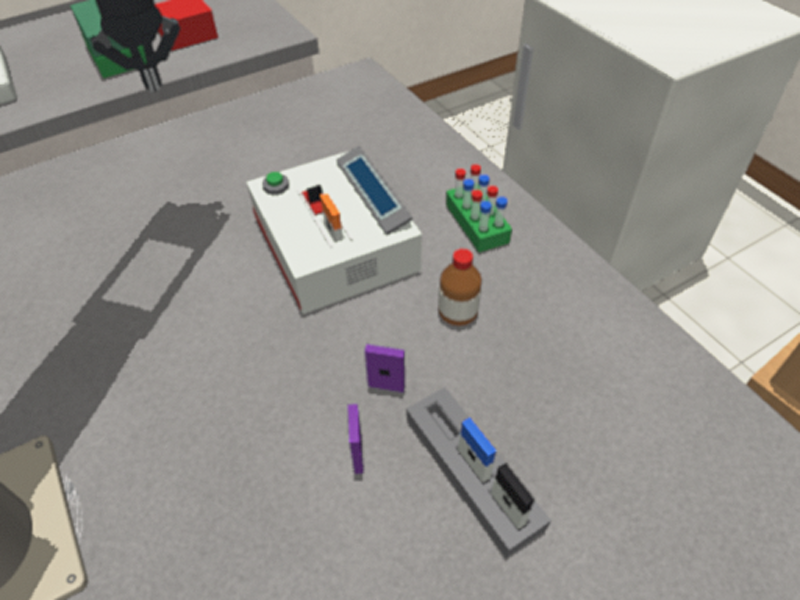

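View pics/fin_top.png

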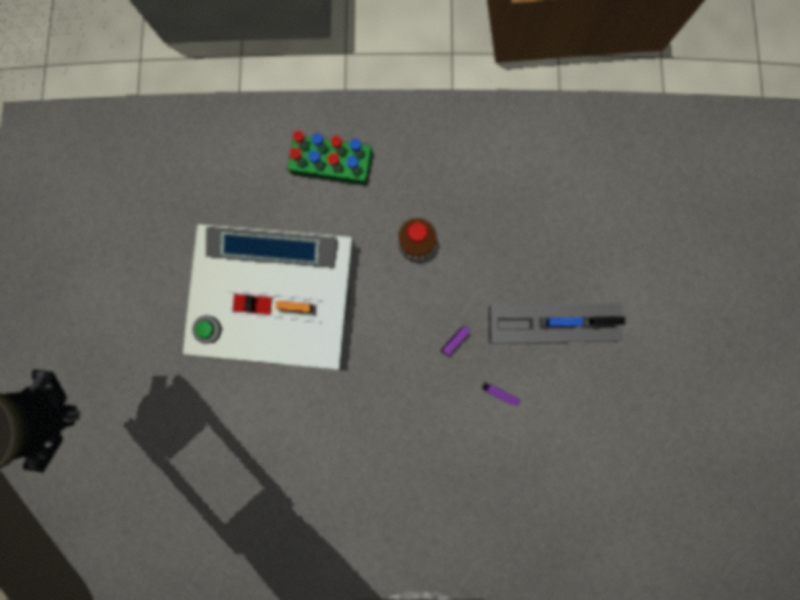

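In the final pictures the cartridge top lies on the outline predicted for 50 mm out of the deck. The button is up, the shutter is at its stop, and blue, black, the bottle and the purple pieces haven't moved. The gripper is clear, so I'm handing in.

```bash
python3 -c "
from bench import *
print(hand_in())"
```

```text
the job is handed in; nothing more can be done
None
```

The orange test was run in the order asked and handed in at about 19 s of the 69 s allowed.

- **Shutter:** I pinched the lug and slid the shutter to its stop, where the reaction was about 9 N against about 2 N to slide it. In the pictures after release the plate matches the fully open outline.
- **Orange cartridge:** It went into the slot with no side contact and bottomed at the predicted height. It held under a 30 N push, and its top matches the outline for 50 mm out of the deck.
- **Start button:** I pressed it to its stop (95.8 mm against 96 expected, 21 N), then released it. The final side picture shows it back up.
- **Everything else:** Blue and black are still in the rack. The bottle and the purple look-alikes are where they started, and the gripper touches nothing.

**Disagreements:**
- Before insertion, the side camera put the cartridge about 3 mm off-centre in the grip, while the pick data said 1.2 mm. I took out 1.8 mm and it went in cleanly.
- I also summed one carry move 1 cm short and corrected it before lowering.

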